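# Key the drive pulley onto the polishing arbor

## Task

Fit the drive pulley to the polishing arbor: find the slot in the top of the spindle, lay the loose steel key in it until it beds on the slot's floor, then slide the pulley onto the spindle with its keyway over the key until its hub is fully home against the spindle's shoulder. Leave it sitting there, released.

Things in the scene. Friction and masses are not known exactly. Their poses are not given: they have to be found in the camera images.
- arbor: Polishing arbor: a heavy fixed grey casting, two bearing blocks (68 mm across, tops 154 mm high), level steel spindle 36 mm thick, axis 120 mm above the table. Origin on the table right under the axis; x = along the spindle from its slotted free end, which points roughly at the robot, to the bearings. Spindle starts turned up to 0.35 rad from slot-up; no reading tells how far; stiff (0.2 N m).
- seat_axis (a point): Point on the spindle's axis under the middle of the slot (keyseat) milled in the spindle. Axes as the arbor's; they do not turn with the spindle. Slot: 62.4 mm long, closed at both ends, 13.4 mm wide, flat floor 11.2 mm from the axis, so 5.5 mm deep at its edges, edges chamfered 1 mm. The slot lies along the spindle and faces upward.
- spindle_end (a point): Centre of the spindle's flat free end, on its axis, axes as the arbor's; 1 mm chamfer round it. From here toward the bearings: 10 mm of plain round spindle, then the slot (its middle 41.3 mm from here), then at 74 mm the shoulder, 48 mm in diameter and 33 mm long, against which the hub seats, then the first bearing block.
- key_center (a point): Centre of the loose key: a plain square-ended steel bar 60 mm long (x), 12 mm wide (y), 16 mm high (z), 85 g, lying flat on the table. Bedded in the slot, its long side along the spindle, its top is 27.2 mm from the axis, 9 mm proud of the spindle, so hold it by its upper 10 mm. Key, spindle and bore are lightly oiled (friction about 0.15).
- pulley_center (a point): Middle of the bore of the loose aluminium V-belt pulley; x = along the bore, z = toward the keyway. Hub 68 mm in diameter, 56 mm long, alike on both sides, so either side may go first. Bore 37.6 mm with a 0.8 mm chamfer at each mouth; keyway right through, 14 mm wide, its roof 28.7 mm from the axis. About 0.45 to 0.7 kg.
- pulley_rim (a point): Point in the pulley's rim on the keyway's side, 50 mm from the bore axis, mid-width: a good place to take it, one finger on each side face. Rim 120 mm in diameter, 30 mm wide with one V groove; side faces flat from radius 36 to 59 mm. The pulley stands on its rim in the rest, bore level, keyway up; this point is then 122 mm above the table.
- pulley_rest: Wooden rest, fixed, 57 mm (x) by 150 mm (y), 36 mm high, with a slot 33 mm wide along y and sloping floors, in which the pulley stands with its bore along x. Origin at the centre of its underside; the pulley's centre starts 72 mm straight above.

How it is judged:
By the outcome, as a careful person would: the job done as asked, in the order asked, and still so for the second after the job is handed in, with the robot touching nothing.
It also fails if it takes over 72 s, if anything falls off the work surface, if the arm or the gripper's body presses on something with over 40 N, if the wrist force passes 120 N, or if a joint passes its speed limit or range.

## Robot

A 6-joint arm with a two-finger parallel gripper is mounted at the origin on a cart in front of the work surface, level with it; the furniture and walls round the work are solid. World frame = base frame: x ahead of the robot, y to its left, z up, the work surface at z = 0. Lengths are in mm, angles in rad, forces in N, time in s.
With the tool pointing down it reaches from about 350 to 975 mm from the base axis. Payload 7.1 kg.
Tool frame: the origin (TCP) lies at the very end of the fingers, on their centre line; the grasp point (between the pads) lies 19 mm behind it (ctrl.grip_depth is the distance from the TCP to the grasp point, in mm); x points along the fingers, z is the direction in which the jaws open and shut, and the axes are right-handed (so a half turn about x gives the same grasp; the last joint's range is limited). The gripper opens to 88 mm and grips with 3 to 60 N. Pads are 20 mm wide; open, the fingers measure 115 mm over their backs; the gripper's body (75 mm by 178 mm) begins 61 mm behind the grasp point.
Start: joints at [-1.124, 0.423, 1.63, -0, 1.089, -0.019], TCP at [280.725, -558.389, 222.675] pointing down, gripper open.
Joint ranges: [-3, 3], [-0.9, 2.11], [0.09, 2.58], [-1.31, 4.45], [0.11, 2.69], [-2.54, 2.54]. Speed limits (rad/s): [2.39, 2.39, 3.01, 3.14, 3.14, 3.14].

## Interface

Orientations are given as a rotation vector (axis times angle).
In Python, from workcell import ctrl gives the robot as it stands. The module is installed in compiled form; this text tells all that it offers.
- The arm moves only by the tool send_rows, never from a script. Its argument "rows" is a list of rows, each a list of 4 numbers: the shift along the tool's x, y, z in mm, then the turn about the tool's x in rad. In form: [[x, y, z, turn], ...]. A call has 1 to 10 rows; each row shifts and turns the pose as measured when the row begins, along the tool's axes as they then stand; what a row does not reach is not made up. A row lasts 1/12 s, in which the tool goes at most 41.7 mm and 7.16 degrees, less where a joint would pass 70% of its speed; a pose out of reach is approached as far as the arm can. A call with a gripper value outside its range is refused whole. "fingers" is the opening, from 0 (shut) to 1 (fully open), set as the call begins (left out, the last holds). The fingers move at their own pace and stop on an object; the grip force is fixed at half the most. Time passes only in rows, so rows that do not move let the fingers close. It gives the time, the measured TCP pose, the force and the opening at its end, in the units of the state.
- ctrl.get_obs(): the state, without advancing time (a new reading comes with each control period).
- ctrl.get_image(name): name is "side" or "top" or "wrist"; returns a dict with "img" (480x640x3 uint8, red, green, blue), "depth" (480x640 float32, mm along the optical axis (not along the pixel's ray), 0 where there is no reading), "mtx" (3x3 intrinsics, pixels), "world_from_camera" (4x4, takes a point from camera to world coordinates). Camera axes: x right, y down, z forward; pixel columns grow to the right and rows downward; lengths in mm; the calibration is good to about 2 mm. The wrist camera is an equidistant fisheye: a pixel r from the principal point sees the ray r / f radians off the axis. A picture is of the moment at which its call begins.
- ctrl.close_job(): hands the job in, once; it reports no verdict.
The state is a dict: "t": time; "qpos": joint angles; "qvel": joint speeds; "joint_torque": joint torques, N m; "ee_pos": TCP position; "orientation": TCP orientation; "ft_force": force on the tool from outside, world axes, zero at the start; "moment": the same for the moment, N m; "width": finger opening in mm.
Only numpy, scipy, OpenCV 4.12 (cv2) and the standard library are available. Lean on these libraries where they do the work, as an engineer would, in place of code of your own. Each camera call takes 0.05 s, during which the arm holds its last target.

## Working session

There is one attempt and no reset: what is moved stays moved. The work goes in short steps, Python scripts to look and compute and a tool call to move; the robot and the scene stay as the last step left them, time stands still between calls to the robot, and variables do not carry over. Pictures are saved under pics/ and viewed, and the job is handed in when it is done.

Besides the shell and the picture viewer there is one more tool, called by a JSON object that holds its "fn" and its "kwargs", one argument or row to a line. send_rows: Moves the arm, as the interface text tells. Its arguments: {"type":"object","properties":{"rows":{"type":"array"},"fingers":{"type":"number"}},"required":["rows"]}

```bash
mkdir -p pics; cat > h.py <<'E'
import numpy as np, cv2
from workcell import ctrl
from scipy.spatial.transform import Rotation as R
def snap(n,tag):
    d=ctrl.get_image(n); cv2.imwrite(f'pics/{tag}.png',d['img'][:,:,::-1]); np.savez(f'pics/{tag}.npz',**d); return d
def load(tag): return np.load(f'pics/{tag}.npz')
def cloud(d):
    K=d['mtx'];T=d['world_from_camera'];z=d['depth'].astype(float)
    v,u=np.indices(z.shape)
    P=np.stack([(u-K[0,2])/K[0,0]*z,(v-K[1,2])/K[1,1]*z,z],-1)
    W=P@T[:3,:3].T+T[:3,3]; W[z==0]=np.nan
    return W
E
python3 - <<'E'
from h import *
np.set_printoptions(suppress=True,precision=3)
for n in ['side','top','wrist']:
    d=snap(n,n+'0'); print(n,d['mtx'],d['world_from_camera'])
o=ctrl.get_obs(); print(o); print(R.from_rotvec(o['orientation']).as_matrix())
E
```

```text
side [[590.613   0.    318.047]
 [  0.    590.613 246.091]
 [  0.      0.      1.   ]] [[   0.993   -0.082    0.08   405.331]
 [  -0.114   -0.679    0.725 -889.193]
 [  -0.005   -0.729   -0.684  942.653]
 [   0.       0.       0.       1.   ]]
top [[545.407   0.    313.205]
 [  0.    545.407 235.713]
 [  0.      0.      1.   ]] [[   0.018   -0.999    0.038  455.999]
 [  -1.      -0.018    0.005   13.958]
 [  -0.004   -0.038   -0.999 1377.033]
 [   0.       0.       0.       1.   ]]
wrist [[371.648   0.    318.491]
 [  0.    371.648 231.837]
 [  0.      0.      1.   ]] [[   0.45    -0.853   -0.265  354.026]
 [  -0.893   -0.429   -0.133 -520.984]
 [  -0.       0.297   -0.955  384.412]
 [   0.       0.       0.       1.   ]]
{'t': 0.15, 'qpos': array([-1.124,  0.424,  1.63 ,  0.   ,  1.089, -0.019]), 'qvel': array([-0.002, -0.002, -0.002,  0.001, -0.002, -0.   ]), 'joint_torque': array([ -0.   , -54.498, -27.392,   0.064,   0.02 ,  -0.   ]), 'ee_pos': array([ 280.568, -557.996,  222.065]), 'orientation': array([ 0.86 ,  1.395, -0.859]), 'ft_force': array([ 0.316,  0.279, -0.205]), 'moment': array([-0.033, -0.017, -0.089]), 'width': 87.64639802443764}
[[-0.001  0.893  0.449]
 [ 0.001  0.449 -0.893]
 [-1.     0.    -0.001]]
```

View pics/side0.png

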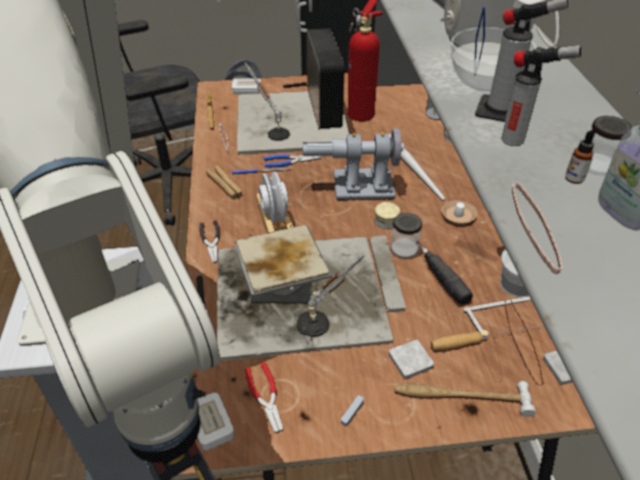

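View pics/top0.png

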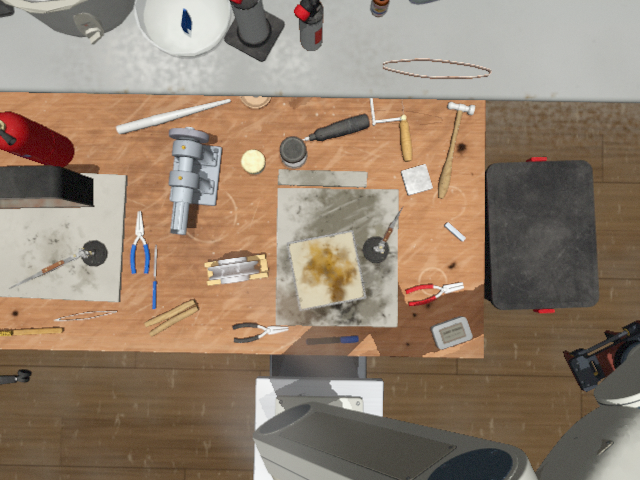

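View pics/wrist0.png

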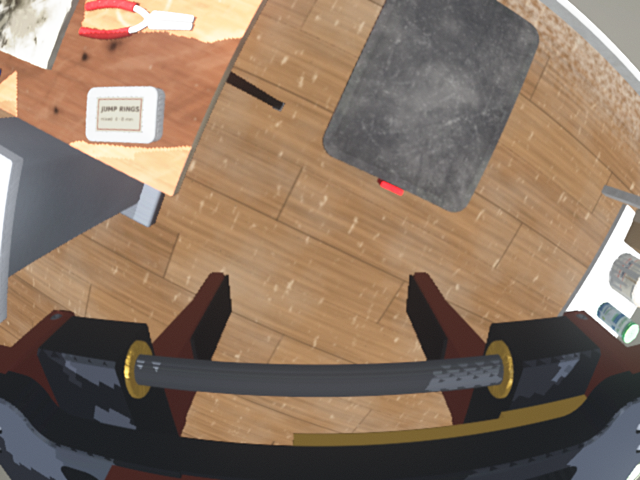

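```bash
python3 - <<'E'
from h import *
np.set_printoptions(suppress=True,precision=1)
d=load('top0');W=cloud(d)
for n,(u,v) in dict(key=(455,231),sp_end=(179,228),sp=(182,210),sh=(184,195),pul=(237,269),table=(220,225),b1=(186,175)).items(): print(n,W[v,u])
s=load('side0');S=cloud(s)
for n,(u,v) in dict(key=(352,410),sp=(315,148),pul=(270,200)).items(): print('side',n,S[v,u])
def crop(img,x0,y0,x1,y1,k,n): cv2.imwrite(n,cv2.resize(img[y0:y1,x0:x1,::-1],None,fx=k,fy=k,interpolation=cv2.INTER_CUBIC))
crop(d['img'],130,110,290,300,4,'pics/topA.png') if 0 else crop(d['img'],140,120,280,290,3.5,'pics/topA.png')
crop(s['img'],240,110,420,240,4,'pics/sideA.png')
for dd,(x0,y0,x1,y1),nm in((d,(435,215,475,250),'top'),(s,(330,390,375,430),'side')):
    C=cloud(dd)[y0:y1,x0:x1]; m=(C[...,2]>8); P=C[m]; print(nm,m.sum(),np.nanmedian(C[...,2]),P.mean(0)); r=cv2.minAreaRect(P[:,:2].astype(np.float32)); print(r)
E
```

```text
key [ 525.4 -333.1   16.4]
sp_end [515.  326.7 133.8]
sp [556.1 320.1 137.2]
sh [589.6 314.5 145.4]
pul [423.5 194.2 118.4]
table [531.  257.3  -2.9]
b1 [634.6 310.  150.1]
side key [ 524.9 -335.8   16. ]
side sp [533.  320.5 129.9]
side pul [412.8 173.1  96.4]
top 134 0.07113775920925036 [ 524.8 -333.4   14.9]
((526.21484375, -330.8699035644531), (70.32301330566406, 24.440519332885742), 63.29854965209961)
side 236 -0.5628174440920475 [ 525.5 -334.8   14.3]
((526.1249389648438, -333.4566650390625), (60.510841369628906, 13.17877197265625), 49.350555419921875)
```

View pics/topA.png

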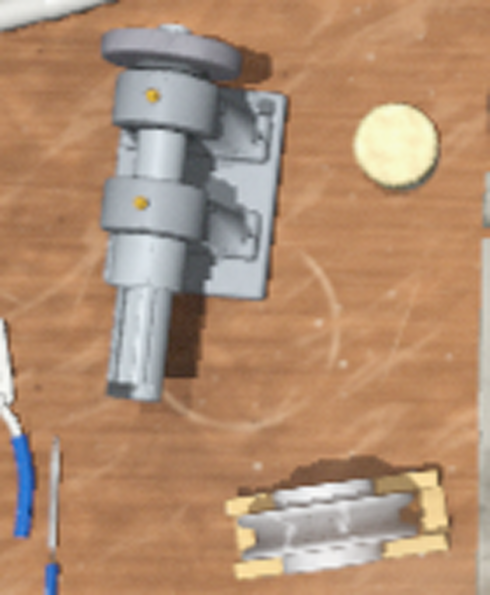

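View pics/sideA.png

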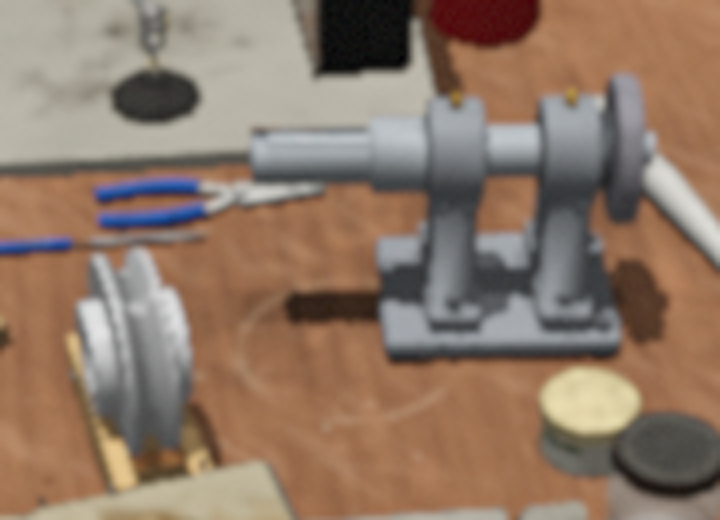

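```bash
cat >> h.py <<'E'
def plan(x,y,z,jaw=None,step=38,n=None):
    """rows to reach TCP target; jaw = world angle(deg) of tool z"""
    o=ctrl.get_obs(); p=o['ee_pos']; M=R.from_rotvec(o['orientation']).as_matrix()
    cur=np.degrees(np.arctan2(M[1,2],M[0,2]))
    turn=0 if jaw is None else -np.radians((jaw-cur+180)%360-180)
    D=np.array([x,y,z])-p
    if n is None: n=int(max(1,np.ceil(np.linalg.norm(D)/step),np.ceil(abs(turn)/0.115)))
    rows=[]
    for i in range(n):
        Mi=M@R.from_euler('x',turn*i/n).as_matrix()
        rows.append([*(np.round(Mi.T@D/n,1)+0.).tolist(),round(turn/n,3)])
    print('t',round(o['t'],2),'p',p.round(1),'jaw',cur.round(2),'tilt',M[:2,0].round(4),'f',o['ft_force'].round(1),'w',round(o['width'],1))
    for i in range(0,n,10): print(str(rows[i:i+10]).replace(' ',''))
E
python3 - <<'E'
from h import *
plan(525,-334,150,-41)
E
```

```text
t 0.15 p [ 280.6 -558.   222.1] jaw -63.31 tilt [-0.0005  0.0011] f [ 0.3  0.3 -0.2] w 87.6
[[8.0,35.4,-10.0,np.float64(-0.043)],[8.0,35.8,-8.5,np.float64(-0.043)],[8.0,36.2,-6.9,np.float64(-0.043)],[8.0,36.4,-5.4,np.float64(-0.043)],[8.0,36.6,-3.8,np.float64(-0.043)],[8.0,36.8,-2.2,np.float64(-0.043)],[8.0,36.8,-0.6,np.float64(-0.043)],[8.0,36.8,1.0,np.float64(-0.043)],[8.0,36.7,2.6,np.float64(-0.043)]]
```

{"fn": "send_rows", "kwargs": {
  "rows": [
    [8,35.4,-10,-0.043],
    [8,35.8,-8.5,-0.043],
    [8,36.2,-6.9,-0.043],
    [8,36.4,-5.4,-0.043],
    [8,36.6,-3.8,-0.043],
    [8,36.8,-2.2,-0.043],
    [8,36.8,-0.6,-0.043],
    [8,36.8,1,-0.043],
    [8,36.7,2.6,-0.043],
    [0,0,0,0]
  ],
  "fingers": 0.5
}}

```text
t: 0.98
ee_pos: [531.7, -326.4, 145.1]
orientation: [0.552, 1.5, -0.555]
ft_force: [-1.3, 0.6, -0.6]
width: 44.0
```

```bash
sed -i 's/round(turn\/n,3)\]/round(float(turn\/n),3)]/' h.py; python3 - <<'E'
from h import *
snap('wrist','w1'); snap('side','s1')
plan(525,-334,150,-41)
E
```

```text
t 1.08 p [ 528.9 -329.6  146. ] jaw -40.73 tilt [-0.0022 -0.0023] f [ 0.4  0.5 -0.4] w 44.1
[[-4.0,-6.0,-0.1,0.005]]
```

View pics/w1.png

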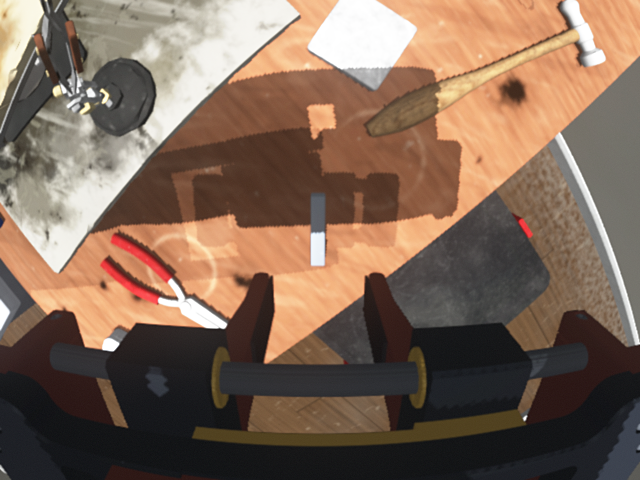

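```bash
cat >> h.py <<'E'
def wrays(d,u,v):
    K=d['mtx'];T=d['world_from_camera']
    a=(np.asarray(u,float)-K[0,2])/K[0,0];b=(np.asarray(v,float)-K[1,2])/K[1,1];th=np.hypot(a,b)+1e-12
    D=np.stack([np.sin(th)*a/th,np.sin(th)*b/th,np.cos(th)],-1)
    return D
def wcloud(d):
    z=d['depth'].astype(float);v,u=np.indices(z.shape)
    D=wrays(d,u,v); P=D/D[...,2:]*z[...,None]
    W=P@d['world_from_camera'][:3,:3].T+d['world_from_camera'][:3,3]; W[z==0]=np.nan
    return W
def wplane(d,u,v,h):
    T=d['world_from_camera'];D=wrays(d,u,v)@T[:3,:3].T
    return T[:3,3]+D*((h-T[2,3])/D[...,2])[...,None]
E
python3 - <<'E'
from h import *
np.set_printoptions(suppress=True,precision=2)
d=load('w1');W=wcloud(d)
print(W[230,318],W[230,280])
m=np.zeros((480,640),np.uint8); m[180:275,295:340]=(W[180:275,295:340,2]>11)
ys,xs=np.nonzero(m); print(len(xs),W[m>0].mean(0))
c=wplane(d,xs,ys,16.)
r=cv2.minAreaRect(c[:,:2].astype(np.float32)); print(r)
r=cv2.minAreaRect(W[m>0][:,:2].astype(np.float32)); print(r); print(cv2.boxPoints(r))
# colour mask top face
hsv=cv2.cvtColor(d['img'],cv2.COLOR_RGB2HSV); mm=((hsv[...,1]<70)).astype(np.uint8); mm[:180]=0;mm[275:]=0;mm[:,:295]=0;mm[:,340:]=0
ys,xs=np.nonzero(mm); print(len(xs),xs.min(),xs.max(),ys.min(),ys.max()); print(cv2.minAreaRect(wplane(d,xs,ys,16.)[:,:2].astype(np.float32)))
E
```

```text
[ 527.13 -331.56   16.34] [ 498.86 -313.89    0.31]
1023 [ 527.44 -330.97   16.29]
((527.0714721679688, -331.69287109375), (60.22265625, 11.5999755859375), 49.1707763671875)
((526.6124877929688, -332.2020568847656), (59.675445556640625, 11.651884078979492), 49.212520599365234)
[[ 502.71 -350.99]
 [ 511.53 -358.6 ]
 [ 550.52 -313.42]
 [ 541.69 -305.8 ]]
1126 310 325 193 265
((526.7936401367188, -331.49163818359375), (62.00758361816406, 12.560038566589355), 49.12530517578125)
```

```bash
python3 - <<'E'
from h import *
plan(526.9,-331.8,25,-40.85,step=30)
E
```

```text
t 1.08 p [ 528.9 -329.6  146. ] jaw -40.73 tilt [-0.0022 -0.0023] f [ 0.4  0.5 -0.4] w 44.1
[[24.2,-0.5,0.0,0.0],[24.2,-0.5,0.0,0.0],[24.2,-0.5,0.0,0.0],[24.2,-0.5,0.0,0.0],[24.2,-0.5,0.0,0.0]]
```

{"fn": "send_rows", "kwargs": {
  "rows": [
    [24,-0.5,0,0],
    [24,-0.5,0,0],
    [24,-0.5,0,0],
    [24,-0.5,0,0],
    [24,-0.5,0,0],
    [0,0,0,0],
    [0,0,0,0]
  ]
}}

```text
t: 1.67
ee_pos: [523.0, -341.9, 26.4]
orientation: [0.56, 1.491, -0.57]
ft_force: [0.1, -0.6, 0.6]
width: 43.9
```

```bash
python3 - <<'E'
from h import *
plan(526.9,-331.8,7.5,-40.85,step=10)
snap('wrist','w2')
E
```

```text
t 1.67 p [ 523.  -341.9   26.4] jaw -41.43 tilt [ 0.0023 -0.0078] f [ 0.1 -0.6  0.6] w 43.9
[[6.3,3.4,-1.3,-0.003],[6.3,3.4,-1.3,-0.003],[6.3,3.4,-1.3,-0.003]]
```

{"fn": "send_rows", "kwargs": {
  "rows": [
    [2,5,-2,-0.005],
    [2,5,-2,-0.005],
    [0,0,0,0],
    [0,0,0,0]
  ]
}}

```text
t: 2.05
ee_pos: [528.2, -333.6, 27.4]
orientation: [0.552, 1.486, -0.565]
ft_force: [0.1, -0.6, -1.0]
width: 43.6
```

```bash
python3 - <<'E'
from h import *
plan(526.9,-331.8,7.5,-40.85,step=10)
E
```

```text
t 2.05 p [ 528.2 -333.6   27.4] jaw -40.94 tilt [ 0.0078 -0.0116] f [ 0.1 -0.6 -1. ] w 43.6
[[9.9,0.3,-1.2,-0.001],[9.9,0.3,-1.2,-0.001]]
```

```bash
python3 - <<'E'
from h import *
for i in range(4):
    ctrl.get_image('side'); plan(526.9,-331.8,7.5,-40.85,step=10); print(ctrl.get_obs()['qvel'].round(3))
E
```

```text
t 2.1 p [ 528.3 -333.6   27.4] jaw -40.95 tilt [ 0.008  -0.0117] f [-0.5 -0.1  0.5] w 43.8
[[6.6,0.2,-0.8,-0.001],[6.6,0.2,-0.8,-0.001],[6.6,0.2,-0.8,-0.001]]
[-0.002  0.007 -0.003  0.    -0.001 -0.001]
t 2.15 p [ 528.2 -333.6   27.2] jaw -40.95 tilt [ 0.0077 -0.0115] f [-0.8 -0.5  0. ] w 44.0
[[9.8,0.3,-1.2,-0.001],[9.8,0.3,-1.2,-0.001]]
[-0.004  0.005  0.003 -0.    -0.002  0.001]
t 2.2 p [ 528.  -333.6   26.9] jaw -40.96 tilt [ 0.0073 -0.0112] f [ 1.1  0.1 -0.5] w 44.1
[[9.7,0.4,-1.1,-0.001],[9.7,0.4,-1.1,-0.001]]
[-0.003  0.006  0.001  0.001 -0.001 -0.002]
t 2.25 p [ 527.8 -333.6   26.7] jaw -40.96 tilt [ 0.007  -0.0111] f [ 0.3 -0.4 -0.4] w 43.7
[[9.6,0.4,-1.0,-0.001],[9.6,0.4,-1.0,-0.001]]
[-0.003  0.005  0.001  0.    -0.     0.   ]
```

{"fn": "send_rows", "kwargs": {
  "rows": [
    [5,0,0,0],
    [5,0,0,0]
  ]
}}

```text
t: 2.42
ee_pos: [528.7, -334.1, 17.4]
orientation: [0.551, 1.485, -0.565]
ft_force: [-0.5, -0.1, -0.2]
width: 43.8
```

```bash
python3 - <<'E'
from h import *
for i in range(3):
    plan(526.9,-331.8,7.5,-40.85,step=10);  ctrl.get_image('side'); 
E
```

```text
t 2.42 p [ 528.7 -334.1   17.4] jaw -40.95 tilt [ 0.009  -0.0123] f [-0.5 -0.1 -0.2] w 43.8
[[4.9,0.3,-1.5,-0.001],[4.9,0.3,-1.5,-0.001]]
t 2.47 p [ 528.2 -333.8   16.3] jaw -40.95 tilt [ 0.0078 -0.0116] f [-0.4  0.5 -0.2] w 44.0
[[8.8,0.7,-2.4,-0.002]]
t 2.52 p [ 528.  -333.7   16.5] jaw -40.96 tilt [ 0.0073 -0.0112] f [-0.3  0.2  0.4] w 44.0
[[9.0,0.8,-2.2,-0.002]]
```

{"fn": "send_rows", "kwargs": {
  "rows": [
    [4.5,0.6,-1.2,0],
    [4.5,0.4,-1.2,0],
    [0,0,0,0]
  ]
}}

```text
t: 2.82
ee_pos: [526.8, -331.5, 6.6]
orientation: [0.552, 1.487, -0.565]
ft_force: [-0.7, -0.6, -0.4]
width: 44.1
```

```bash
python3 - <<'E'
from h import *
snap('wrist','w2')
plan(526.9,-331.8,7.5,-40.85,step=10)
E
```

```text
t 2.87 p [ 526.9 -331.5    6.8] jaw -40.96 tilt [ 0.0072 -0.0113] f [-0.7  0.1  0.4] w 43.7
[[-0.6,-0.2,0.2,-0.002]]
```

View pics/w2.png

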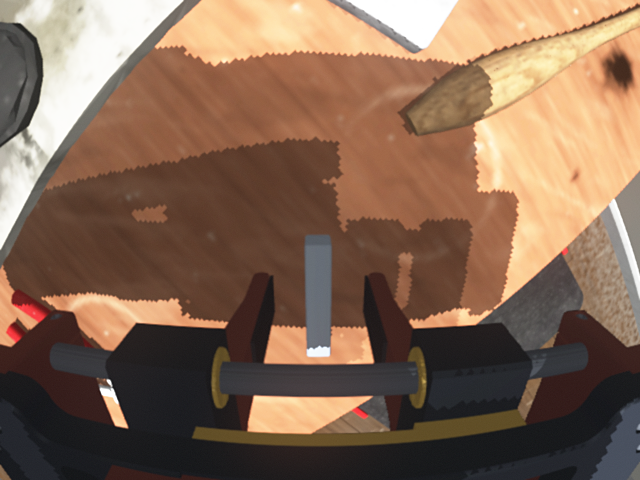

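{"fn": "send_rows", "kwargs": {
  "rows": [
    [-0.7,0,0,0],
    [0,0,0,0],
    [0,0,0,0],
    [0,0,0,0],
    [0,0,0,0],
    [0,0,0,0]
  ],
  "fingers": 0
}}

```text
t: 3.37
ee_pos: [527.1, -331.7, 7.9]
orientation: [0.552, 1.486, -0.565]
ft_force: [0.1, -0.3, -1.5]
width: 11.5
```

```bash
python3 - <<'E'
from h import *
np.set_printoptions(suppress=True,precision=1)
W=cloud(load('top0')).reshape(-1,3)
for y in range(-300,450,50):
    m=(abs(W[:,0]-520)<130)&(abs(W[:,1]-y)<25); print(y,np.nanmax(W[m,2]),end='; ')
plan(527,-332,230,step=40)
E
```

```text
-300 25.104401567450623; -250 22.604520102861443; -200 23.61696708743989; -150 228.28325833635608; -100 102.80836650164588; -50 103.15893236256625; 0 104.17354030354727; 50 104.10440640727188; 100 97.24438020664638; 150 124.37749507491594; 200 135.26836552066015; 250 130.2502555914823; 300 163.69387580404623; 350 157.77877077334006; 400 23.236041319807782; t 3.37 p [ 527.1 -331.7    7.9] jaw -40.97 tilt [ 0. -0.] f [ 0.1 -0.3 -1.5] w 11.5
[[-37.0,-0.2,0.5,0.0],[-37.0,-0.2,0.5,0.0],[-37.0,-0.2,0.5,0.0],[-37.0,-0.2,0.5,0.0],[-37.0,-0.2,0.5,0.0],[-37.0,-0.2,0.5,0.0]]
```

{"fn": "send_rows", "kwargs": {
  "rows": [
    [-20,0,0,0],
    [-36,0,0,0],
    [-36,0,0,0],
    [-36,0,0,0],
    [-36,0,0,0],
    [-36,0,0,0],
    [-36,0,0,0],
    [-36,0,0,0]
  ]
}}

```text
t: 4.03
ee_pos: [519.7, -325.2, 280.7]
orientation: [0.558, 1.508, -0.563]
ft_force: [0.9, 0.2, -1.6]
width: 11.6
```

```bash
python3 - <<'E'
from h import *
plan(500,300,270,82,step=38)
E
```

```text
t 4.03 p [ 519.7 -325.2  280.7] jaw -40.98 tilt [-0.0106  0.0004] f [ 0.9  0.2 -1.6] w 11.6
[[0.6,24.2,-22.4,-0.113],[0.6,26.5,-19.5,-0.113],[0.6,28.6,-16.4,-0.113],[0.6,30.2,-13.1,-0.113],[0.6,31.5,-9.6,-0.113],[0.6,32.4,-5.9,-0.113],[0.6,32.8,-2.3,-0.113],[0.6,32.9,1.5,-0.113],[0.6,32.5,5.2,-0.113],[0.6,31.7,8.8,-0.113]]
[[0.6,30.5,12.3,-0.113],[0.6,29.0,15.7,-0.113],[0.6,27.0,18.8,-0.113],[0.6,24.7,21.8,-0.113],[0.6,22.1,24.4,-0.113],[0.6,19.2,26.7,-0.113],[0.6,16.1,28.7,-0.113],[0.6,12.7,30.4,-0.113],[0.6,9.2,31.6,-0.113]]
```

{"fn": "send_rows", "kwargs": {
  "rows": [
    [0,24,-22,-0.113],
    [0,26,-20,-0.113],
    [0,28,-16,-0.113],
    [0,30,-13,-0.113],
    [0,31,-10,-0.113],
    [0,32,-6,-0.113],
    [0,33,-2,-0.113],
    [0,33,2,-0.113],
    [0,32,5,-0.113],
    [0,32,9,-0.113]
  ]
}}

```text
t: 4.87
ee_pos: [505.8, 6.0, 290.9]
orientation: [-0.368, 1.533, 0.345]
ft_force: [-0.1, 0.8, -1.0]
width: 11.6
```

```bash
python3 - <<'E'
from h import *
plan(500,300,270,82,step=38)
E
```

```text
t 4.87 p [505.8   6.  290.9] jaw 26.09 tilt [ 0.0111 -0.012 ] f [-0.1  0.8 -1. ] w 11.6
[[1.9,29.7,13.8,-0.108],[1.9,28.0,16.9,-0.108],[1.9,26.0,19.8,-0.108],[1.9,23.7,22.5,-0.108],[1.9,21.1,25.0,-0.108],[1.9,18.3,27.1,-0.108],[1.9,15.3,28.9,-0.108],[1.9,12.0,30.4,-0.108],[1.9,8.7,31.5,-0.108]]
```

{"fn": "send_rows", "kwargs": {
  "rows": [
    [0,30,14,-0.108],
    [0,28,17,-0.108],
    [0,26,20,-0.108],
    [0,24,22,-0.108],
    [2,21,25,-0.108],
    [4,18,27,-0.108],
    [4,15,29,-0.108],
    [4,12,30,-0.108],
    [4,6,20,-0.09],
    [0,0,0,0]
  ]
}}

```text
t: 5.7
ee_pos: [488.5, 306.8, 269.4]
orientation: [-1.147, 1.252, 1.12]
ft_force: [-0.6, -0.1, -0.9]
width: 11.5
```

```bash
python3 - <<'E'
from h import *
snap('wrist','w3')
plan(500,300,270,82,step=38)
E
```

```text
t 5.75 p [488.6 305.4 269.6] jaw 83.92 tilt [ 0.0133 -0.0106] f [ 0.2 -0.4 -0.2] w 11.6
[[-0.1,-11.9,-4.1,0.034]]
```

View pics/w3.png

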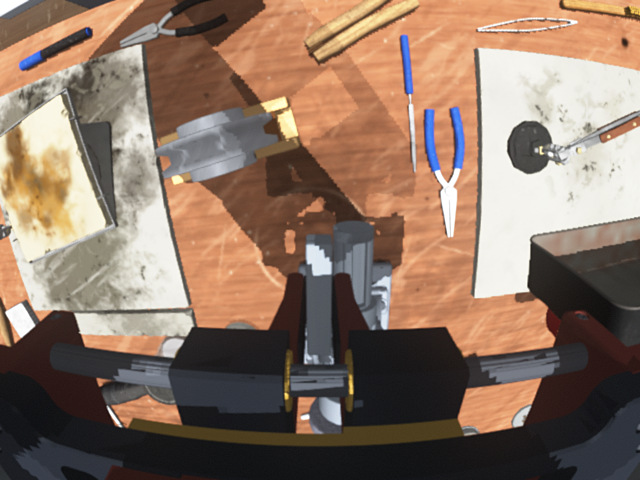

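```bash
python3 - <<'E'
from h import *
plan(615,312,245,82,step=38)
E
```

```text
t 5.75 p [488.6 305.4 269.6] jaw 83.92 tilt [ 0.0133 -0.0106] f [ 0.2 -0.4 -0.2] w 11.6
[[6.6,-31.2,5.0,0.008],[6.6,-31.1,5.3,0.008],[6.6,-31.1,5.6,0.008],[6.6,-31.0,5.8,0.008]]
```

{"fn": "send_rows", "kwargs": {
  "rows": [
    [4,-25,4,0.008],
    [6,-30,5,0.008],
    [6,-30,6,0.008],
    [6,-30,6,0.008],
    [2,-10,0,0],
    [0,0,0,0],
    [0,0,0,0]
  ]
}}

```text
t: 6.33
ee_pos: [618.6, 302.6, 247.0]
orientation: [-1.109, 1.279, 1.079]
ft_force: [0.4, -0.2, -0.8]
width: 11.8
```

```bash
python3 - <<'E'
from h import *
d=snap('wrist','w4')
plan(615,312,245,82,step=38)
E
```

```text
t 6.38 p [618.2 302.6 247.1] jaw 81.14 tilt [ 0.0108 -0.0144] f [ 0.5 -0.1 -1.1] w 11.9
[[1.9,4.6,8.8,-0.015]]
```

View pics/w4.png

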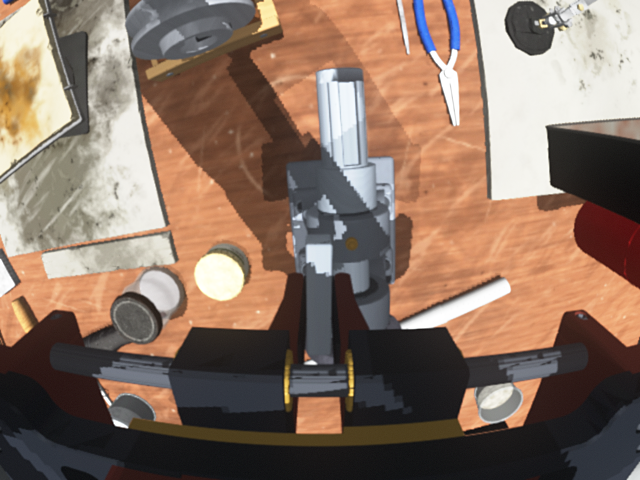

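```bash
cat >> h.py <<'E'
def spindle(d,box):
    x0,y0,x1,y1=box
    W=wcloud(d)[y0:y1,x0:x1].reshape(-1,3); W=W[(W[:,2]>115)&(W[:,2]<150)]
    return W
E
python3 - <<'E'
from h import *
from scipy.optimize import least_squares
np.set_printoptions(suppress=True,precision=2)
d=load('w4'); img=d['img'][60:190,270:410,::-1]
cv2.imwrite('pics/w4c.png',cv2.resize(img,None,fx=4.5,fy=4.5,interpolation=cv2.INTER_CUBIC))
P=spindle(d,(300,65,390,165)); print(len(P),P.min(0),P.max(0))
np.save('pics/P4.npy',P)
# cylinder fit robust, axis level: params y0 (at x=550), slope, zc
def res(p):
    y0,s,zc=p; n=np.array([1,s])/np.hypot(1,s)
    lat=(P[:,1]-y0-s*(P[:,0]-550))/np.hypot(1,s); return np.hypot(lat,P[:,2]-zc)-18
r=least_squares(res,[320,-.14,120],loss='soft_l1',f_scale=0.5); print(r.x,np.degrees(np.arctan(r.x[1])))
e=res(r.x); print(np.percentile(e,[5,25,50,75,95]))
y0,s,zc=r.x
lat=(P[:,1]-y0-s*(P[:,0]-550))/np.hypot(1,s); al=(P[:,0]-550)*np.hypot(1,s)+0*lat
for lo in np.arange(-20,20,2):
    m=(lat>=lo)&(lat<lo+2)&(abs(P[:,0]-555)<20)
    if m.sum(): print(lo+1,m.sum(),(P[m,2]-zc).mean().round(2),np.hypot(lat[m],P[m,2]-zc).mean().round(2))
E
```

```text
4555 [501.94 310.96 117.83] [579.28 352.7  140.19]
[329.7  -0.1 119.2] -5.633977086537993
[-5.56 -3.55  0.07  1.06  1.97]
-17 54 4.76 17.18
-15 134 9.25 17.67
-13 139 11.9 17.65
-11 143 14.23 18.0
-9 141 15.95 18.34
-7 149 17.14 18.54
-5 149 18.06 18.74
-3 149 18.67 18.91
-1 130 17.56 17.6
1 136 12.99 13.05
3 139 12.44 12.81
5 142 11.85 12.88
7 137 11.05 13.09
9 142 10.61 13.92
11 158 10.96 15.58
13 156 14.12 19.17
15 123 12.89 19.8
17 109 9.84 19.65
19 40 6.2 19.55
```

View pics/w4c.png

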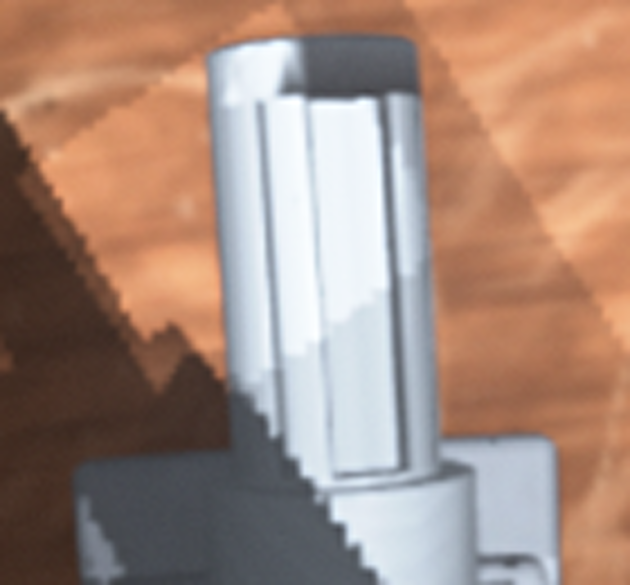

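```bash
cat > fit.py <<'E'
from h import *
from scipy.optimize import least_squares
def fit(P,xm=550,verbose=True):
    # joint model: cylinder r18, floor plane at 11.2 facing angle phi (toward +lat)
    def lat_(p,Q): return (Q[:,1]-p[0]-p[1]*(Q[:,0]-xm))/np.hypot(1,p[1])
    def cyl(p,Q): return np.hypot(lat_(p,Q),Q[:,2]-p[2])-18
    def flo(p,Q): return lat_(p,Q)*np.sin(p[3])+(Q[:,2]-p[2])*np.cos(p[3])-11.2
    best=None
    for y0 in (324,327,330):
      for ph in (-.3,-.15,0,.15,.3):
        p=np.array([P[:,1].mean()+(y0-327),-.14,119.5,ph])
        for it in range(25):
            a=lat_(p,P);h=P[:,2]-p[2]
            u=a*np.cos(p[3])-h*np.sin(p[3])  # slot lateral coordinate
            n=a*np.sin(p[3])+h*np.cos(p[3])
            F=(abs(u)<5)&(n<14.5)&(abs(flo(p,P))<2.5); C=(abs(u)>8.7)&(n>0)&(abs(cyl(p,P))<2.5)
            if F.sum()<100 or C.sum()<100: break
            p=least_squares(lambda q:np.r_[cyl(q,P[C]),flo(q,P[F])],p,loss='soft_l1',f_scale=.5).x
        else:
            e=np.r_[cyl(p,P[C]),flo(p,P[F])]
            sc=(np.minimum(np.abs(np.r_[e,np.full(len(P)-len(e),2.)]),2)).mean()
            if best is None or sc<best[0]: best=(sc,p,F.sum(),C.sum(),np.sqrt((e**2).mean()))
    if verbose: print('score %.3f n %d %d rms %.2f'%(best[0],*best[2:]),'y@%d %.2f ang %.2fdeg zc %.2f phi %.3f'%(xm,best[1][0],np.degrees(np.arctan(best[1][1])),best[1][2],best[1][3]))
    return best[1]
E
python3 - <<'E'
from fit import *
d=load('w4')
fit(spindle(d,(300,65,390,165)))
fit(spindle(d,(300,85,390,130)))
# side view check
s=load('s1');S=cloud(s)
Q=S[125:170,295:340].reshape(-1,3);Q=Q[(Q[:,2]>110)&(Q[:,2]<150)&(Q[:,0]<578)]
print(len(Q)); fit(Q)
t=cloud(load('top0'))[195:240,165:195].reshape(-1,3);t=t[(t[:,2]>110)&(t[:,2]<150)&(t[:,0]<575)];print(len(t));fit(t)
W=wcloud(d)[60:200,300:390]
# extents: free end x and slot ends along the centre
for lab,lat in(('slot',0),):
    pass
E
```

```text
score 0.883 n 1051 2298 rms 0.62 y@550 330.95 ang -4.84deg zc 120.39 phi 0.306
score 0.822 n 571 1062 rms 0.61 y@550 330.84 ang -5.11deg zc 120.39 phi 0.305
0fit.py:11: RuntimeWarning: Mean of empty slice.
  p=np.array([P[:,1].mean()+(y0-327),-.14,119.5,ph])
  ret = ret.dtype.type(ret / rcount)
Traceback (most recent call last):
  File "fit.py", line 23, in fit
    if verbose: print('score %.3f n %d %d rms %.2f'%(best[0],*best[2:]),'y@%d %.2f ang %.2fdeg zc %.2f phi %.3f'%(xm,best[1][0],np.degrees(np.arctan(best[1][1])),best[1][2],best[1][3]))
                                                     ~~~~^^^
TypeError: 'NoneType' object is not subscriptable
```

```bash
python3 - <<'E'
from fit import *
np.set_printoptions(suppress=True,precision=1)
t=cloud(load('top0'))
for v in (200,205,210,215,220,225,230): 
    r=t[v,165:200]; m=r[:,2]>100; print(v,r[m][[0,-1]].round(1), r[m][:,1].mean().round(1))
s=cloud(load('side0'))
for u in (305,315,325,335):
    r=s[130:175,u]; m=(r[:,2]>90)&(r[:,2]<150); print(u,r[m][[0,-1]].round(1))
w=wcloud(load('w4'))
for v in (80,100,120,140,160):
    r=w[v,290:400]; m=r[:,2]>100; print(v,r[m][[0,-1]].round(1))
for nm in('w4',):
    o=load(nm); print(o['world_from_camera'])
r=w[225:260,190:250]; m=r[...,2]>15; print('jar wrist',r[m][:,:].mean(0), 'top', t[160,253]); 
E
```

```text
200 [[579.6 348.9 126.1]
 [580.9 301.5 121.5]] 322.0
205 [[568.1 343.8 126.7]
 [569.8 309.5 115.8]] 324.4
210 [[556.7 343.9 125.2]
 [557.7 310.2 121.1]] 325.2
215 [[545.2 346.1 124.4]
 [545.9 311.6 123.6]] 327.2
220 [[533.3 344.3 129.9]
 [534.3 311.4 123.3]] 326.9
225 [[522.  347.1 126.6]
 [522.8 313.8 121.7]] 328.9
230 [[510.6 347.9 122.5]
 [511.5 314.4 117.8]] 328.0
305 [[510.4 339.4 136.7]
 [507.9 319.2 109.4]]
315 [[535.6 343.8 131.8]
 [532.3 315.9 109.7]]
325 [[559.8 338.7 133.2]
 [557.1 316.  107.5]]
335 [[584.5 337.8 140.5]
 [581.5 311.9 102.4]]
80 [[508.8 316.5 122.1]
 [514.2 351.  127.4]]
100 [[524.4 315.6 124.1]
 [529.3 350.9 121.6]]
120 [[539.7 314.  124.5]
 [544.5 348.3 125.7]]
140 [[555.2 312.4 120.9]
 [560.2 348.  122.6]]
160 [[570.3 311.6 125.4]
 [575.1 345.6 126.1]]
[[  0.2   0.9   0.3 536.1]
 [  1.   -0.1  -0.1 318. ]
 [ -0.    0.3  -1.  408.3]
 [  0.    0.    0.    1. ]]
jar wrist [666.6 183.4  31.7] top [690.8 172.2  39.4]
```

```bash
python3 - <<'E'
from fit import *
np.set_printoptions(suppress=True,precision=2)
d=load('w4');w=wcloud(d)
M=R.from_rotvec(ctrl.get_obs()['orientation']).as_matrix();p=ctrl.get_obs()['ee_pos'];print(p,M)
L=(w-p)@M   # tool coords
cv2.imwrite('pics/w4k.png',cv2.resize(d['img'][220:380,250:390,::-1],None,fx=4.5,fy=4.5))
for v in (245,255,265,275,285,300,320,340,355):
    r=L[v,300:345]; m=(r[:,0]<3)&(r[:,0]>-25); 
    if m.sum(): print(v,np.nonzero(m)[0][[0,-1]]+300,r[m][0],r[m][len(r[m])//2],r[m][-1])
E
```

```text
[618.2  302.61 247.06] [[ 0.01 -0.99  0.15]
 [-0.01  0.15  0.99]
 [-1.   -0.01 -0.01]]
245 [305 332] [-7.05 26.81 -5.56] [-8.65 27.38  0.64] [-7.98 27.14  6.37]
255 [305 332] [-7.91 22.4  -5.58] [-7.61 22.29  0.65] [-8.81 22.75  6.39]
265 [305 332] [-7.16 17.27 -5.67] [-10.39  18.61   0.65] [-7.51 17.42  6.5 ]
275 [300 344] [-3.87 10.85 -8.2 ] [-9.01 13.16  2.  ] [-4.44 11.1  12.27]
285 [300 344] [-15.57  11.27  -7.64] [-8.99  8.15  2.02] [-14.63  10.8   11.64]
300 [303 332] [-24.71   8.68  -6.02] [-8.89  0.34  0.2 ] [-14.16   3.11   6.49]
320 [306 331] [-15.89  -6.37  -5.26] [ -8.11 -11.01   0.67] [-16.1   -6.24   6.11]
340 [307 330] [ -7.71 -22.97  -5.26] [ -8.39 -22.48   0.68] [ -7.76 -22.93   6.12]
```

View pics/w4k.png

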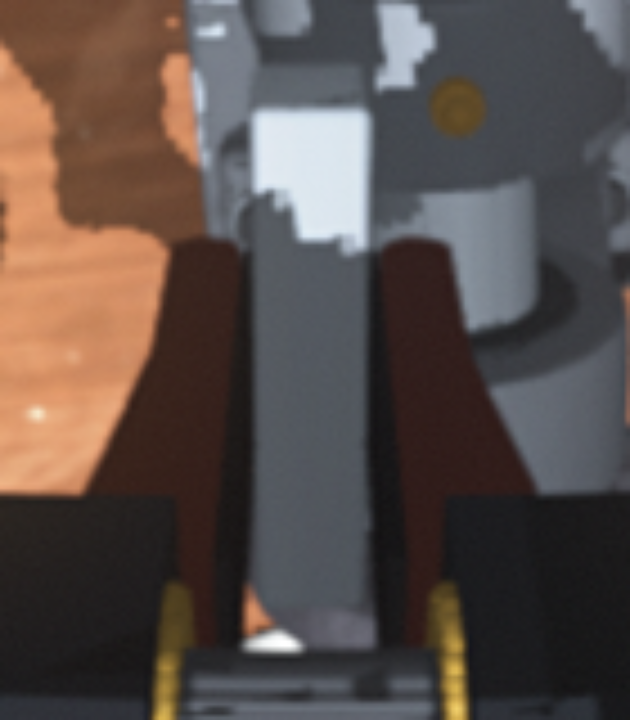

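```bash
python3 - <<'E'
from fit import *
np.set_printoptions(suppress=True,precision=2)
d=load('w4')
w=wcloud(d)
cz=[(343,68),(343,81.5),(352,81.5),(348,164),(356,163.5),(345,167)]
for u,v in cz: print(u,v,wplane(d,np.array(u),np.array(v),120.4+16.5), w[int(v)-1:int(v)+3,int(u)].round(1).tolist())
ys,xs=np.indices(w.shape[:2]);
# free end: silhouette rows per column
for u in range(325,366,5):
    c=w[:,u]; v=np.nonzero((c[:,2]>100)&(np.arange(480)>50))[0][0]; print(u,v,c[v].round(1),end=' ')
    c=w[100:200,u,2]; j=np.nonzero(np.diff(c)>2.5)[0]; print('steps',[(100+k,w[100+k+1,u].round(1).tolist()) for k in j if k>40][:4])
o=ctrl.get_obs()
M=R.from_rotvec(o['orientation']).as_matrix();p=o['ee_pos']
for (u,v) in [(318,243.5),(318,244.5)]:
    q=wplane(d,np.array(u),np.array(v),p[2]+8.1); print('key end tool',(q-p)@M)
E
```

```text
343 68 [504.31 337.   136.9 ] [[487.2, 346.8, 0.3], [504.3, 337.0, 137.1], [505.2, 336.8, 138.5], [506.1, 336.6, 139.6]]
343 81.5 [514.18 335.48 136.9 ] [[513.2, 335.6, 138.4], [513.7, 335.7, 135.1], [514.0, 335.8, 130.5], [514.9, 335.6, 132.1]]
352 81.5 [515.04 341.87 136.9 ] [[514.0, 342.0, 137.4], [514.1, 342.6, 129.5], [514.9, 342.5, 129.6], [515.5, 342.4, 128.9]]
348 164 [574.62 330.27 136.9 ] [[574.5, 330.6, 132.8], [575.4, 330.5, 131.5], [575.8, 330.3, 134.0], [575.9, 330.0, 138.2]]
356 163.5 [575.08 336.16 136.9 ] [[574.9, 336.8, 130.1], [575.6, 336.6, 130.4], [576.4, 336.5, 130.3], [576.3, 336.1, 136.2]]
345 167 [576.51 327.77 136.9 ] [[575.6, 327.8, 138.1], [576.5, 327.8, 137.3], [576.9, 327.6, 139.5], [576.9, 327.3, 144.2]]
325 69 [503.  324.2 135. ] steps [(np.int64(167), [575.7, 313.1, 132.7]), (np.int64(168), [575.9, 313.0, 136.3])]
330 68 [502.7 327.9 134.6] steps [(np.int64(168), [575.8, 316.7, 140.6])]
335 68 [503.5 331.3 137.2] steps [(np.int64(168), [576.2, 320.2, 142.0])]
340 68 [504.2 334.8 138.8] steps [(np.int64(168), [576.4, 323.8, 143.8])]
345 68 [504.5 338.4 137.2] steps [(np.int64(165), [575.6, 327.8, 138.1]), (np.int64(168), [576.9, 327.3, 144.2])]
350 67 [504.3 342.  137.2] steps [(np.int64(164), [575.8, 331.7, 135.4]), (np.int64(165), [576.1, 331.4, 138.5]), (np.int64(167), [576.8, 331.0, 143.1])]
355 68 [505.4 345.6 136.3] steps [(np.int64(164), [576.2, 335.3, 136.1]), (np.int64(167), [577.5, 334.6, 142.3])]
360 68 [504.8 350.2 127. ] steps [(np.int64(166), [577.9, 338.7, 138.0]), (np.int64(167), [578.2, 338.3, 141.0])]
365 100 [529.3 350.9 121.6] steps [(np.int64(165), [578.1, 342.7, 135.3])]
key end tool [-8.47 28.01  0.21]
key end tool [-8.46 27.54  0.21]
```

```bash
python3 - <<'E'
from fit import *
np.set_printoptions(suppress=True,precision=2)
d=load('w2')
hsv=d['img'].astype(int)
for v in range(230,250): print(v,hsv[v,318],end=' ')
print()
for v in range(340,362): print(v,hsv[v,318],end=' ')
p=np.array([526.9,-331.5,6.8]);M=R.from_rotvec([.552,1.4865,-.565]).as_matrix()
W=wcloud(d)
for v in (236,240,244,246,250,300,345,348,352,356): print(v,(W[v,318]-p)@M,(wplane(d,np.array(318),np.array(v),16.)-p)@M)
r=(W[300,295:345]-p)@M; print(r[::3])
E
```

```text
230 [100  67  52] 231 [98 66 49] 232 [101  68  50] 233 [101  69  55] 234 [96 75 69] 235 [90 86 89] 236 [86 91 99] 237 [87 92 99] 238 [ 88  94 100] 239 [87 92 98] 240 [87 93 99] 241 [ 88  93 101] 242 [86 92 99] 243 [86 92 99] 244 [ 92  96 103] 245 [ 97 104 111] 246 [103 111 118] 247 [104 110 118] 248 [102 109 118] 249 [101 109 118] 
340 [107 109 118] 341 [105 108 117] 342 [107 110 118] 343 [105 108 115] 344 [103 106 114] 345 [114 119 128] 346 [179 192 206] 347 [241 249 255] 348 [247 252 255] 349 [245 249 253] 350 [244 248 252] 351 [243 248 252] 352 [243 248 252] 353 [243 248 252] 354 [243 249 253] 355 [242 249 255] 356 [237 227 229] 357 [235 181 149] 358 [236 168 121] 359 [235 167 118] 360 [234 166 119] 361 [233 163 118] 236 [ 1.88 29.25 -0.17] [-9.33 32.87 -0.17]
240 [-3.37 29.05 -0.17] [-9.32 31.04 -0.17]
244 [-8.43 28.9  -0.17] [-9.32 29.2  -0.17]
246 [-9.53 28.36 -0.17] [-9.31 28.28 -0.17]
250 [-9.35 26.43 -0.17] [-9.3  26.42 -0.17]
300 [-9.66  1.92 -0.17] [-9.21  1.68 -0.17]
345 [ -8.88 -23.96  -0.17] [ -9.11 -23.8   -0.17]
348 [-10.32 -24.79  -0.17] [ -9.1  -25.65  -0.17]
352 [ -9.16 -28.09  -0.17] [ -9.1  -28.14  -0.17]
356 [  7.74 -43.09  -0.18] [ -9.09 -30.67  -0.17]
[[  6.44  -6.61 -11.92]
 [  6.92  -6.85 -10.41]
 [  6.95  -6.86  -8.88]
 [  6.13  -6.42  -7.3 ]
 [ -8.82   1.47  -5.27]
 [ -9.21   1.68  -3.87]
 [ -9.57   1.87  -2.48]
 [ -9.63   1.91  -1.09]
 [ -9.07   1.61   0.3 ]
 [ -9.48   1.83   1.68]
 [ -9.7    1.94   3.06]
 [ -9.68   1.92   4.45]
 [  6.62  -6.67   6.47]
 [  5.87  -6.28   7.97]
 [  6.77  -6.77   9.55]
 [  6.4   -6.59  11.06]
 [  6.6   -6.71  12.61]]
```

```bash
python3 - <<'E'
from fit import *
plan(543.6,336,185,84.9,step=20)
E
```

```text
t 6.38 p [618.2 302.6 247.1] jaw 81.14 tilt [ 0.0108 -0.0144] f [ 0.5 -0.1 -1.1] w 11.9
[[10.1,13.3,3.7,-0.011],[10.1,13.2,3.9,-0.011],[10.1,13.2,4.0,-0.011],[10.1,13.1,4.1,-0.011],[10.1,13.1,4.3,-0.011],[10.1,13.1,4.4,-0.011]]
```

{"fn": "send_rows", "kwargs": {
  "rows": [
    [8,13,4,-0.011],
    [10,13,4,-0.011],
    [10,13,4,-0.011],
    [10,13,4,-0.011],
    [10,13,4,-0.011],
    [8,8,3,-0.011],
    [0,0,0,0],
    [0,0,0,0]
  ]
}}

```text
t: 7.05
ee_pos: [538.5, 332.1, 193.6]
orientation: [-1.16, 1.249, 1.129]
ft_force: [-0.0, 0.2, -1.2]
width: 11.5
```

```bash
python3 - <<'E'
from fit import *
plan(543.6,336,165,84.9,step=10)
E
```

```text
t 7.05 p [538.5 332.1 193.6] jaw 84.95 tilt [ 0.0124 -0.0135] f [-0.   0.2 -1.2] w 11.5
[[9.5,-1.5,1.6,0.0],[9.5,-1.5,1.6,0.0],[9.5,-1.5,1.6,0.0]]
```

{"fn": "send_rows", "kwargs": {
  "rows": [
    [9,-1.5,1.5,0],
    [9,-1.5,1.5,0],
    [6,-1,1.5,0],
    [0,0,0,0],
    [0,0,0,0]
  ]
}}

```text
t: 7.47
ee_pos: [546.2, 336.0, 169.3]
orientation: [-1.158, 1.246, 1.125]
ft_force: [0.5, 0.1, -0.6]
width: 11.8
```

```bash
python3 - <<'E'
from fit import *
d=snap('wrist','w5'); 
cv2.imwrite('pics/w5c.png',cv2.resize(d['img'][170:380,230:410,::-1],None,fx=2.8*1.02,fy=2.8*1.02,interpolation=cv2.INTER_CUBIC))
plan(543.6,336,165,84.9,step=10)
E
```

```text
t 7.52 p [546.1 335.9 169.2] jaw 84.83 tilt [ 0.016  -0.0119] f [-0.4 -0.3 -1. ] w 11.7
[[4.2,2.5,-0.1,-0.001]]
```

View pics/w5c.png

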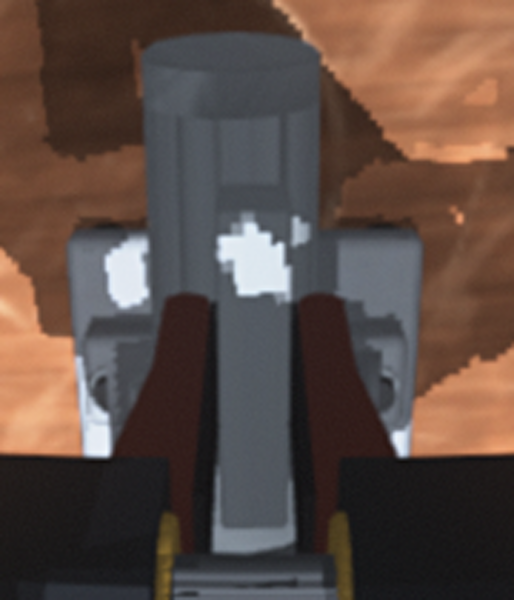

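```bash
python3 - <<'E'
from fit import *
np.set_printoptions(suppress=True,precision=2)
d=load('w5');W=wcloud(d)
P=W[175:235,270:350].reshape(-1,3);P=P[(P[:,2]>112)&(P[:,2]<146)&(P[:,0]<540)&(P[:,0]>503)]
print(len(P)); p=fit(P,xm=540)
fit(P[P[:,0]>514],xm=540)
# axial profile along slot centre & spindle left
a=-0.089
ax=np.array([.996,-.089,0]);la=np.array([.089,.996,0])
for u in (295,318,325):
  print(u,[(v,(W[v,u]@ax).round(1),W[v,u,2].round(1)) for v in range(178,242,3)])
# key: top face points
K=W[225:330,296:345].reshape(-1,3); K=K[(K[:,2]>172)&(K[:,2]<182)]
print(len(K),'axial',np.percentile(K@ax,[0,1,99,100]),'lat',np.percentile(K@la,[0,2,50,98,100]),'z',K[:,2].mean())
o=ctrl.get_obs()['ee_pos'];print('tcp ax,lat',o@ax,o@la,'axis lat at 540:',np.array([540,p[0],0])@la)
E
```

```text
2907
score 1.046 n 429 1326 rms 0.57 y@540 332.10 ang -4.22deg zc 120.38 phi 0.305
score 0.765 n 399 720 rms 0.52 y@540 332.04 ang -4.40deg zc 120.41 phi 0.302
295 [(178, np.float64(487.6), np.float64(1.3)), (181, np.float64(490.7), np.float64(-0.4)), (184, np.float64(471.9), np.float64(111.1)), (187, np.float64(471.3), np.float64(123.4)), (190, np.float64(471.5), np.float64(130.9)), (193, np.float64(471.9), np.float64(136.7)), (196, np.float64(473.6), np.float64(136.2)), (199, np.float64(475.2), np.float64(136.5)), (202, np.float64(476.9), np.float64(136.4)), (205, np.float64(478.3), np.float64(137.5)), (208, np.float64(480.0), np.float64(137.1)), (211, np.float64(481.7), np.float64(137.2)), (214, np.float64(483.7), np.float64(136.1)), (217, np.float64(485.3), np.float64(136.5)), (220, np.float64(486.8), np.float64(137.0)), (223, np.float64(488.5), np.float64(137.1)), (226, np.float64(490.7), np.float64(135.5)), (229, np.float64(492.0), np.float64(136.9)), (232, np.float64(494.0), np.float64(136.1)), (235, np.float64(495.4), np.float64(136.9)), (238, np.float64(497.2), np.float64(13
[... 1520 characters left out ...]
 np.float64(137.1)), (211, np.float64(483.6), np.float64(129.9)), (214, np.float64(485.3), np.float64(130.3)), (217, np.float64(487.0), np.float64(130.2)), (220, np.float64(488.6), np.float64(130.9)), (223, np.float64(490.8), np.float64(129.4)), (226, np.float64(492.4), np.float64(130.0)), (229, np.float64(494.2), np.float64(129.8)), (232, np.float64(495.7), np.float64(130.9)), (235, np.float64(486.0), np.float64(164.5)), (238, np.float64(486.1), np.float64(168.4)), (241, np.float64(485.6), np.float64(173.9))]
2557 axial [485.14 485.62 529.18 530.25] lat [373.1  375.6  383.91 392.84 395.46] z 177.5756469880051
tcp ax,lat 513.9778372419238 383.2013821795758 axis lat at 540: 378.83151085716077
```

```bash
python3 - <<'E'
from fit import *
ax=np.array([.996,-.089,0]);la=np.array([.089,.996,0])
o=ctrl.get_obs()['ee_pos']; t=o-3.2*ax; print(t)
plan(t[0],t[1],150,85.1,step=7)
E
```

```text
[542.87405077 336.23051372 169.21743963]
t 7.52 p [546.1 335.9 169.2] jaw 84.83 tilt [ 0.016  -0.0119] f [-0.4 -0.3 -1. ] w 11.7
[[6.4,1.2,0.1,-0.002],[6.4,1.2,0.1,-0.002],[6.4,1.2,0.1,-0.002]]
```

{"fn": "send_rows", "kwargs": {
  "rows": [
    [5,1.2,0,-0.002],
    [6,1.2,0,-0.002],
    [6,1.2,0,0],
    [0,0,0,0],
    [0,0,0,0]
  ]
}}

```text
t: 7.93
ee_pos: [542.9, 335.7, 150.4]
orientation: [-1.161, 1.245, 1.128]
ft_force: [-0.7, -0.3, -1.6]
width: 11.8
```

```bash
python3 - <<'E'
from fit import *
plan(542.9,336.2,142.5,85.0,step=7)
E
```

```text
t 7.93 p [542.9 335.7 150.4] jaw 85.04 tilt [ 0.0161 -0.0118] f [-0.7 -0.3 -1.6] w 11.8
[[3.9,0.1,0.3,0.0],[3.9,0.1,0.3,0.0]]
```

{"fn": "send_rows", "kwargs": {
  "rows": [
    [3.5,0.1,0.3,0],
    [3.5,0.1,0.2,0],
    [0,0,0,0],
    [0,0,0,0]
  ]
}}

```text
t: 8.27
ee_pos: [542.9, 336.4, 142.7]
orientation: [-1.161, 1.245, 1.128]
ft_force: [-0.2, -0.6, -0.7]
width: 11.6
```

```bash
python3 - <<'E'
from fit import *
np.set_printoptions(suppress=True,precision=2)
d=snap('wrist','w6');W=wcloud(d)
plan(542.9,336.2,142.5,85.0,step=7)
cv2.imwrite('pics/w6c.png',cv2.resize(d['img'][170:380,230:410,::-1],None,fx=2.85,fy=2.85,interpolation=cv2.INTER_CUBIC))
ax=np.array([.996,-.089,0]);la=np.array([.089,.996,0])
for u in (295,310,318,325,330):
  print(u,[(v,(W[v,u]@ax).round(1),W[v,u,2].round(1)) for v in range(190,260,3)])
E
```

```text
t 8.32 p [542.8 336.3 142.7] jaw 85.05 tilt [ 0.02 -0.01] f [ 0.7 -1.1 -1.3] w 11.6
[[0.2,-0.1,-0.1,0.001]]
295 [(190, np.float64(490.0), np.float64(0.8)), (193, np.float64(492.6), np.float64(0.8)), (196, np.float64(495.5), np.float64(-1.0)), (199, np.float64(471.4), np.float64(112.4)), (202, np.float64(471.8), np.float64(117.5)), (205, np.float64(471.5), np.float64(124.9)), (208, np.float64(471.2), np.float64(131.9)), (211, np.float64(471.5), np.float64(136.5)), (214, np.float64(472.9), np.float64(136.7)), (217, np.float64(473.8), np.float64(138.4)), (220, np.float64(475.5), np.float64(137.7)), (223, np.float64(477.2), np.float64(137.0)), (226, np.float64(478.9), np.float64(136.1)), (229, np.float64(479.9), np.float64(137.8)), (232, np.float64(481.3), np.float64(137.8)), (235, np.float64(482.9), np.float64(137.6)), (238, np.float64(484.8), np.float64(136.5)), (241, np.float64(486.0), np.float64(137.3)), (244, np.float64(488.0), np.float64(136.1)), (247, np.float64(489.0), np.float64(137.5)), (250, np.float64(490.5), np.float64(137.7)), (253, np.float64(492.5), np.float64(136.6)), (2
[... 3710 characters left out ...]
3.2), np.float64(135.1)), (217, np.float64(474.8), np.float64(134.7)), (220, np.float64(476.3), np.float64(134.6)), (223, np.float64(477.6), np.float64(135.1)), (226, np.float64(479.1), np.float64(135.3)), (229, np.float64(480.8), np.float64(134.6)), (232, np.float64(483.0), np.float64(132.6)), (235, np.float64(484.5), np.float64(132.7)), (238, np.float64(482.9), np.float64(141.6)), (241, np.float64(482.8), np.float64(145.9)), (244, np.float64(482.5), np.float64(150.7)), (247, np.float64(483.9), np.float64(150.7)), (250, np.float64(485.3), np.float64(150.7)), (253, np.float64(487.1), np.float64(149.8)), (256, np.float64(488.2), np.float64(150.7)), (259, np.float64(489.7), np.float64(150.5))]
```

View pics/w6c.png

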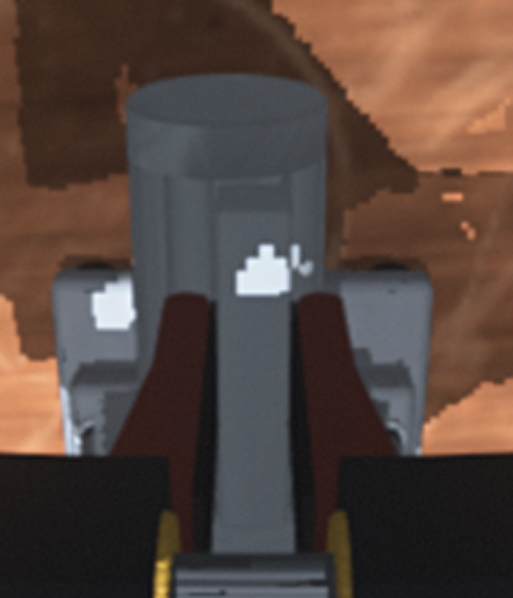

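{"fn": "send_rows", "kwargs": {
  "rows": [
    [0.8,0,0.3,0],
    [0.8,0,0,0],
    [0,0,0,0]
  ]
}}

```text
t: 8.57
ee_pos: [543.1, 336.8, 141.4]
orientation: [-1.161, 1.244, 1.128]
ft_force: [0.5, 0.3, -1.2]
width: 11.4
```

```bash
python3 - <<'E'
from fit import *
plan(542.9,336.2,140.5,85.0,step=7)
E
```

```text
t 8.57 p [543.1 336.8 141.4] jaw 85.05 tilt [ 0.0168 -0.0114] f [ 0.5  0.3 -1.2] w 11.4
[[0.9,0.2,-0.6,0.001]]
```

{"fn": "send_rows", "kwargs": {
  "rows": [
    [1,0,-0.5,0],
    [0.3,0,-1,0],
    [0.3,0,-1,0],
    [0,0,0,0]
  ]
}}

```text
t: 8.9
ee_pos: [543.5, 335.6, 140.4]
orientation: [-1.16, 1.24, 1.128]
ft_force: [0.4, 0.5, -1.3]
width: 11.9
```

```bash
python3 - <<'E'
from fit import *
plan(542.9,336.2,140.5,85.0,step=7)
E
```

```text
t 8.9 p [543.5 335.6 140.4] jaw 85.04 tilt [ 0.0186 -0.0084] f [ 0.4  0.5 -1.3] w 11.9
[[-0.1,0.6,0.5,0.001]]
```

{"fn": "send_rows", "kwargs": {
  "rows": [
    [0.3,0.5,-1,0],
    [0.3,0.3,-1,0],
    [0.3,0,-1,0],
    [0,0,0,0]
  ]
}}

```text
t: 9.23
ee_pos: [543.6, 335.6, 140.6]
orientation: [-1.157, 1.234, 1.128]
ft_force: [-0.1, 0.0, -1.2]
width: 11.8
```

```bash
python3 - <<'E'
from fit import *
plan(542.9,334,140.5,85.0,step=7)
E
```

```text
t 9.23 p [543.6 335.6 140.6] jaw 85.03 tilt [ 0.0225 -0.0025] f [-0.1  0.  -1.2] w 11.8
[[0.1,0.6,-1.6,0.001]]
```

{"fn": "send_rows", "kwargs": {
  "rows": [
    [0.5,0.8,-2.5,0]
  ]
}}

```text
t: 9.32
ee_pos: [543.5, 335.0, 140.6]
orientation: [-1.155, 1.229, 1.128]
ft_force: [1.5, 13.7, -1.6]
width: 11.6
```

```bash
python3 - <<'E'
from fit import *
for i in range(4):
    plan(542.9,334,140.5,85.0,step=7); ctrl.get_image('top')
E
```

```text
t 9.32 p [543.5 335.  140.6] jaw 85.01 tilt [0.0249 0.0011] f [ 1.5 13.7 -1.6] w 11.6
[[0.1,0.5,-1.0,0.0]]
t 9.37 p [543.5 334.9 140.7] jaw 85.0 tilt [0.0252 0.0015] f [ 0.6  8.8 -1.6] w 11.5
[[0.2,0.5,-0.9,0.0]]
t 9.42 p [543.5 334.9 140.7] jaw 85.01 tilt [0.0251 0.0012] f [ 1.3  9.7 -2.3] w 12.0
[[0.2,0.5,-1.0,0.0]]
t 9.47 p [543.5 334.9 140.7] jaw 85.01 tilt [0.0251 0.0011] f [ 0.6  9.4 -1.6] w 11.5
[[0.2,0.5,-1.0,0.0]]
```

{"fn": "send_rows", "kwargs": {
  "rows": [
    [0.8,1,-3,0],
    [0.8,0.5,-3,0]
  ]
}}

```text
t: 9.68
ee_pos: [543.6, 334.3, 140.7]
orientation: [-1.15, 1.218, 1.128]
ft_force: [-1.2, 13.4, -1.1]
width: 11.8
```

```bash
python3 - <<'E'
from fit import *
for i in range(2):
    plan(542.9,334,140.5,85.0,step=7); ctrl.get_image('top')
E
```

```text
t 9.68 p [543.6 334.3 140.7] jaw 84.98 tilt [0.031  0.0107] f [-1.2 13.4 -1.1] w 11.8
[[0.2,0.6,-0.3,-0.0]]
t 9.73 p [543.5 334.2 140.7] jaw 84.98 tilt [0.0312 0.0109] f [ 0.2 12.3 -1.9] w 11.8
[[0.2,0.6,-0.2,-0.0]]
```

{"fn": "send_rows", "kwargs": {
  "rows": [
    [1.2,0.8,-5.5,0]
  ]
}}

```text
t: 9.87
ee_pos: [543.6, 332.4, 140.6]
orientation: [-1.147, 1.211, 1.128]
ft_force: [0.5, 16.5, -1.8]
width: 11.6
```

```bash
python3 - <<'E'
from fit import *
plan(542.9,331,140.5,85.0,step=7); ctrl.get_image('top')
plan(542.9,331,140.5,85.0,step=7); ctrl.get_image('top')
d=snap('wrist','w7')
plan(542.9,331,139,85.0,step=7)
W=wcloud(d)
P=W[175:245,270:350].reshape(-1,3);P=P[(P[:,2]>112)&(P[:,2]<146)&(P[:,0]<540)&(P[:,0]>505)]
fit(P,xm=540)
cv2.imwrite('pics/w7c.png',cv2.resize(d['img'][170:380,230:410,::-1],None,fx=2.85,fy=2.85,interpolation=cv2.INTER_CUBIC))
E
```

```text
t 9.87 p [543.6 332.4 140.6] jaw 84.96 tilt [0.0348 0.0169] f [ 0.5 16.5 -1.8] w 11.6
[[0.0,0.5,-1.5,-0.001]]
t 9.92 p [543.5 331.6 140.5] jaw 84.96 tilt [0.035  0.0167] f [ 1.4 12.7 -1.6] w 11.7
[[-0.1,0.5,-0.6,-0.001]]
t 10.02 p [543.4 331.5 140.4] jaw 84.96 tilt [0.0346 0.0158] f [ 0.3 13.1 -1.2] w 11.6
[[1.4,0.5,-0.6,-0.001]]Traceback (most recent call last):
  File "<stdin>", line 8, in <module>
  File "fit.py", line 23, in fit
    if verbose: print('score %.3f n %d %d rms %.2f'%(best[0],*best[2:]),'y@%d %.2f ang %.2fdeg zc %.2f phi %.3f'%(xm,best[1][0],np.degrees(np.arctan(best[1][1])),best[1][2],best[1][3]))
                                                     ~~~~^^^
TypeError: 'NoneType' object is not subscriptable
```

View first.

```bash
python3 - <<'E'
from fit import *
np.set_printoptions(suppress=True,precision=2)
d=load('w7');W=wcloud(d)
ax=np.array([.996,-.089,0]);la=np.array([.089,.996,0])
print([(v,(W[v,318]@ax).round(1),W[v,318,2].round(1)) for v in range(190,270,4)])
for v in (232,240,250): print(v,[((W[v,u]@la-378.65).round(1),W[v,u,2].round(1)) for u in range(284,354,4)])
cv2.imwrite('pics/w7c.png',cv2.resize(d['img'][170:380,230:410,::-1],None,fx=2.85,fy=2.85,interpolation=cv2.INTER_CUBIC))
E
```

```text
[(190, np.float64(492.7), np.float64(0.7)), (194, np.float64(471.4), np.float64(104.1)), (198, np.float64(471.2), np.float64(113.8)), (202, np.float64(471.3), np.float64(121.5)), (206, np.float64(471.3), np.float64(129.4)), (210, np.float64(471.5), np.float64(135.4)), (214, np.float64(472.5), np.float64(138.5)), (218, np.float64(474.4), np.float64(138.7)), (222, np.float64(476.5), np.float64(138.1)), (226, np.float64(478.4), np.float64(138.1)), (230, np.float64(480.3), np.float64(138.2)), (234, np.float64(484.6), np.float64(131.7)), (238, np.float64(483.5), np.float64(140.2)), (242, np.float64(483.9), np.float64(144.4)), (246, np.float64(484.7), np.float64(147.2)), (250, np.float64(486.4), np.float64(147.6)), (254, np.float64(488.3), np.float64(147.7)), (258, np.float64(490.1), np.float64(148.0)), (262, np.float64(491.7), np.float64(148.9)), (266, np.float64(493.8), np.float64(148.5))]
232 [(np.float64(-16.7), np.float64(126.0)), (np.float64(-14.4), np.float64(130.7)), (np.float64(-12.3), np.float64(132.7)), (np.float64(-10.3), np.float64(135.5)), (np.float64(-8.4), np.float64(135.8)
[... 1214 characters left out ...]
 [(np.float64(-17.0), np.float64(126.1)), (np.float64(-14.6), np.float64(131.0)), (np.float64(-12.5), np.float64(133.6)), (np.float64(-10.5), np.float64(135.0)), (np.float64(-8.5), np.float64(136.4)), (np.float64(-6.6), np.float64(137.8)), (np.float64(-4.6), np.float64(148.0)), (np.float64(-2.8), np.float64(148.3)), (np.float64(-1.1), np.float64(147.4)), (np.float64(0.7), np.float64(148.3)), (np.float64(2.5), np.float64(147.5)), (np.float64(4.2), np.float64(149.5)), (np.float64(6.1), np.float64(147.3)), (np.float64(8.7), np.float64(135.5)), (np.float64(10.6), np.float64(135.0)), (np.float64(12.7), np.float64(133.0)), (np.float64(14.9), np.float64(131.3)), (np.float64(32.1), np.float64(0.3))]
```

View pics/w7c.png

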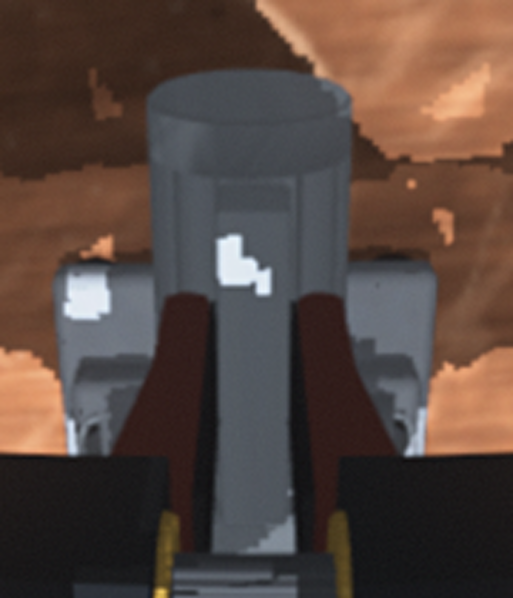

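{"fn": "send_rows", "kwargs": {
  "rows": [
    [-0.5,1.8,0.3,0]
  ]
}}

```text
t: 10.1
ee_pos: [542.1, 332.5, 141.2]
orientation: [-1.147, 1.211, 1.128]
ft_force: [0.2, 0.2, -1.1]
width: 11.8
```

```bash
cat >> h.py <<'E'
ax=np.array([.996,-.089,0]);la=np.array([.089,.996,0])
E
python3 - <<'E'
from fit import *
np.set_printoptions(suppress=True,precision=2)
ctrl.get_image('top')
d=snap('wrist','w8');W=wcloud(d)
plan(542.9,331,139,85.0,step=7)
print([(v,(W[v,318]@ax).round(1),W[v,318,2].round(1)) for v in range(230,275,4)])
for v in (232,240,250): print(v,[((W[v,u]@la-378.65).round(1),W[v,u,2].round(1)) for u in range(284,354,4)])
E
```

```text
t 10.2 p [541.4 331.9 141. ] jaw 84.98 tilt [0.03 0.02] f [-0.9  3.4 -0.5] w 11.8
[[2.0,-1.5,-0.8,-0.0]]
[(230, np.float64(478.8), np.float64(137.6)), (234, np.float64(480.3), np.float64(138.9)), (238, np.float64(481.5), np.float64(140.9)), (242, np.float64(481.6), np.float64(145.7)), (246, np.float64(482.6), np.float64(148.1)), (250, np.float64(484.1), np.float64(149.2)), (254, np.float64(486.0), np.float64(149.1)), (258, np.float64(488.2), np.float64(148.6)), (262, np.float64(489.7), np.float64(149.5)), (266, np.float64(492.0), np.float64(148.8)), (270, np.float64(493.5), np.float64(149.8)), (274, np.float64(495.7), np.float64(149.4))]
232 [(np.float64(-15.9), np.float64(129.0)), (np.float64(-13.7), np.float64(132.9)), (np.float64(-11.8), np.float64(133.1)), (np.float64(-9.7), np.float64(135.3)), (np.float64(-7.8), np.float64(137.5)), (np.float64(-5.9), np.float64(137.4)), (np.float64(-4.1), np.float64(137.4)), (np.float64(-2.2), np.float64(138.1)), (np.float64(-0.3), np.float64(138.6)), (np.float64(1.5), np.float64(137.7)), (np.float64(3.4), np.float64(138.6)), (np.float64(5.3), n
[... 952 characters left out ...]
0 [(np.float64(-16.2), np.float64(128.9)), (np.float64(-14.0), np.float64(131.4)), (np.float64(-11.9), np.float64(133.5)), (np.float64(-9.9), np.float64(136.0)), (np.float64(-7.9), np.float64(136.7)), (np.float64(-6.0), np.float64(137.6)), (np.float64(-4.0), np.float64(150.1)), (np.float64(-2.2), np.float64(149.1)), (np.float64(-0.5), np.float64(148.3)), (np.float64(1.3), np.float64(149.2)), (np.float64(3.1), np.float64(148.6)), (np.float64(4.8), np.float64(149.5)), (np.float64(6.5), np.float64(150.5)), (np.float64(9.3), np.float64(135.7)), (np.float64(11.3), np.float64(134.9)), (np.float64(13.4), np.float64(132.7)), (np.float64(15.8), np.float64(129.0)), (np.float64(32.7), np.float64(1.0))]
```

{"fn": "send_rows", "kwargs": {
  "rows": [
    [1.6,-1.2,0,0]
  ]
}}

```text
t: 10.28
ee_pos: [542.6, 331.9, 139.8]
orientation: [-1.148, 1.212, 1.128]
ft_force: [-1.2, 3.1, 5.9]
width: 11.8
```

```bash
python3 - <<'E'
from fit import *
np.set_printoptions(suppress=True,precision=2)
ctrl.get_image('top')
d=snap('wrist','w9');W=wcloud(d)
plan(542.9,331,139,85.0,step=7)
print([(v,(W[v,318]@ax).round(1),W[v,318,2].round(1)) for v in range(230,275,4)])
E
```

```text
t 10.38 p [542.9 331.9 139.7] jaw 84.97 tilt [0.03 0.02] f [0.4 2.9 2.7] w 11.7
[[0.7,0.0,-0.9,-0.001]]
[(230, np.float64(479.4), np.float64(138.5)), (234, np.float64(481.3), np.float64(138.6)), (238, np.float64(483.1), np.float64(139.0)), (242, np.float64(483.2), np.float64(143.9)), (246, np.float64(483.3), np.float64(148.5)), (250, np.float64(485.5), np.float64(147.8)), (254, np.float64(487.5), np.float64(147.6)), (258, np.float64(489.1), np.float64(148.4)), (262, np.float64(491.1), np.float64(148.1)), (266, np.float64(493.0), np.float64(148.3)), (270, np.float64(494.8), np.float64(148.6)), (274, np.float64(496.7), np.float64(148.8))]
```

{"fn": "send_rows", "kwargs": {
  "rows": [
    [-0.3,0,0,0],
    [0,0,0,0],
    [0,0,0,0]
  ],
  "fingers": 0.3
}}

```text
t: 10.63
ee_pos: [542.7, 330.1, 139.4]
orientation: [-1.149, 1.215, 1.127]
ft_force: [-0.3, -0.7, -0.4]
width: 25.6
```

```bash
python3 - <<'E'
from fit import *
np.set_printoptions(suppress=True,precision=2)
d=snap('wrist','w10');W=wcloud(d)
plan(542.9,331,139,85.0,step=7)
print([(v,(W[v,318]@ax).round(1),W[v,318,2].round(1)) for v in range(230,275,4)])
for v in (232,240,250,260): print(v,[((W[v,u]@la-378.65).round(1),W[v,u,2].round(1)) for u in range(284,354,4)])
K=W[230:350,300:340].reshape(-1,3);K=K[(K[:,2]>145)&(K[:,2]<151)];A=np.c_[K@ax-513,K@la-379,np.ones(len(K))];print(len(K),np.linalg.lstsq(A,K[:,2],rcond=None)[0])
E
```

```text
t 10.68 p [542.6 330.  139.3] jaw 84.95 tilt [0.03 0.01] f [-0.3  0.3 -0.1] w 26.3
[[0.3,-0.2,1.0,-0.001]]
[(230, np.float64(479.4), np.float64(137.8)), (234, np.float64(480.8), np.float64(139.4)), (238, np.float64(483.1), np.float64(138.5)), (242, np.float64(483.1), np.float64(143.7)), (246, np.float64(483.3), np.float64(148.0)), (250, np.float64(485.1), np.float64(148.2)), (254, np.float64(486.9), np.float64(148.4)), (258, np.float64(488.7), np.float64(148.7)), (262, np.float64(490.9), np.float64(148.2)), (266, np.float64(492.9), np.float64(148.1)), (270, np.float64(495.1), np.float64(147.5)), (274, np.float64(497.5), np.float64(146.6))]
232 [(np.float64(-28.5), np.float64(0.8)), (np.float64(-15.9), np.float64(129.1)), (np.float64(-13.9), np.float64(131.0)), (np.float64(-11.8), np.float64(134.4)), (np.float64(-9.9), np.float64(134.6)), (np.float64(-8.0), np.float64(137.4)), (np.float64(-6.1), np.float64(136.5)), (np.float64(-4.3), np.float64(138.0)), (np.float64(-2.5), np.float64(138.2)), (np.float64(-0.6), np.float64(137.7)), (np.float64(1.2), np.float64(138.5)), (np.float64(3.0),
[... 1691 characters left out ...]
t64(1.1)), (np.float64(-16.4), np.float64(128.0)), (np.float64(-14.3), np.float64(130.5)), (np.float64(-12.1), np.float64(134.7)), (np.float64(-10.1), np.float64(134.7)), (np.float64(-8.2), np.float64(136.9)), (np.float64(-6.2), np.float64(137.2)), (np.float64(-4.3), np.float64(146.9)), (np.float64(-2.5), np.float64(147.9)), (np.float64(-0.8), np.float64(147.2)), (np.float64(1.0), np.float64(147.0)), (np.float64(2.8), np.float64(148.1)), (np.float64(4.6), np.float64(147.4)), (np.float64(6.4), np.float64(147.6)), (np.float64(9.0), np.float64(136.5)), (np.float64(11.1), np.float64(134.6)), (np.float64(13.2), np.float64(133.5)), (np.float64(15.6), np.float64(129.1))]
2742 [  0.    -0.07 147.58]
```

View pics/w10.png

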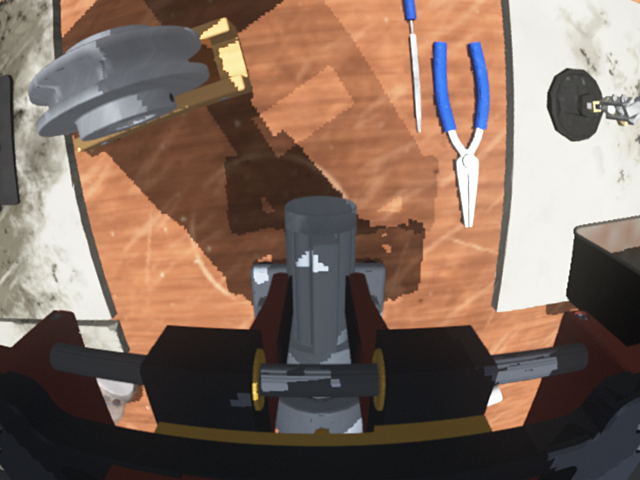

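{"fn": "send_rows", "kwargs": {
  "rows": [
    [0,0,0.5,0],
    [0,0,0,0],
    [0,0,0,0],
    [0,0,0,0]
  ],
  "fingers": 0
}}

```text
t: 11.02
ee_pos: [543.1, 331.8, 139.5]
orientation: [-1.146, 1.213, 1.127]
ft_force: [-0.1, -0.3, -1.3]
width: 11.7
```

```bash
cat >> h.py <<'E'
def keytop(W,lo=145,hi=151,rows=(230,350),c=(300,340)):
    K=W[rows[0]:rows[1],c[0]:c[1]].reshape(-1,3);K=K[(K[:,2]>lo)&(K[:,2]<hi)]
    for i in range(4):
        A=np.c_[K@ax-513,K@la-379,np.ones(len(K))];s=np.linalg.lstsq(A,K[:,2],rcond=None)[0]; e=A@s-K[:,2]; K=K[abs(e)<1.5]
    print('keytop n',len(K),'slopes ax,lat,z',s.round(3),'ax range',np.percentile(K@ax,[.5,99.5]).round(1),'lat',np.percentile(K@la,[1,50,99]).round(1))
E
python3 - <<'E'
from fit import *
np.set_printoptions(suppress=True,precision=2)
d=snap('wrist','w11');W=wcloud(d)
plan(542.9,331,139,85.0,step=7)
keytop(W); keytop(wcloud(load('w10')))
E
```

```text
t 11.07 p [543.1 331.6 139.5] jaw 84.9 tilt [0.03 0.02] f [-0.5  0.1 -0.9] w 11.4
[[0.5,0.2,-0.6,-0.002]]
keytop n 2605 slopes ax,lat,z [  0.     0.05 148.54] ax range [483.4 539. ] lat [372.9 378.7 384.9]
keytop n 2665 slopes ax,lat,z [  0.    -0.08 147.62] ax range [482.9 539.3] lat [374.3 380.1 386.1]
```

{"fn": "send_rows", "kwargs": {
  "rows": [
    [0.8,0,-3.4,0]
  ]
}}

```text
t: 11.15
ee_pos: [543.4, 330.5, 139.2]
orientation: [-1.144, 1.209, 1.127]
ft_force: [-1.7, 15.2, -0.6]
width: 11.9
```

```bash
python3 - <<'E'
from fit import *
ctrl.get_image('top')
d=snap('wrist','w12');W=wcloud(d)
plan(542.9,331,139,85.0,step=7)
keytop(W)
E
```

```text
t 11.25 p [543.5 330.3 139.2] jaw 84.88 tilt [0.0363 0.0196] f [-0.4 10.1 -1. ] w 11.7
[[0.2,0.6,0.7,-0.002]]
keytop n 2605 slopes ax,lat,z [3.00000e-03 6.30000e-02 1.48266e+02] ax range [483.8 539.6] lat [371.4 377.2 383.2]
```

{"fn": "send_rows", "kwargs": {
  "rows": [
    [0,0,0,0],
    [0,0,0,0],
    [0,0,0,0]
  ],
  "fingers": 0.35
}}

```text
t: 11.5
ee_pos: [543.3, 330.3, 139.1]
orientation: [-1.145, 1.209, 1.128]
ft_force: [1.2, 0.0, 0.5]
width: 28.1
```

```bash
python3 - <<'E'
from fit import *
d=snap('wrist','w13');W=wcloud(d)
plan(542.9,331,139,85.0,step=7)
keytop(W)
E
```

```text
t 11.55 p [543.2 330.2 139. ] jaw 84.92 tilt [0.036 0.019] f [-0.2  0.  -0. ] w 29.6
[[0.0,0.4,0.8,-0.001]]
keytop n 2632 slopes ax,lat,z [ 2.00000e-03 -2.10000e-02  1.47568e+02] ax range [483.8 539.8] lat [372.8 378.6 384.4]
```

{"fn": "send_rows", "kwargs": {
  "rows": [
    [-10,0,0,0],
    [-30,0,0,0],
    [-40,0,0,0],
    [-40,0,0,0]
  ]
}}

```text
t: 11.88
ee_pos: [533.7, 323.5, 253.4]
orientation: [-1.145, 1.232, 1.134]
ft_force: [1.2, -0.3, -0.6]
width: 31.0
```

```bash
python3 - <<'E'
from fit import *
d=snap('wrist','w14');W=wcloud(d)
plan(430,240,270,7.6,step=30)
E
```

```text
t 11.93 p [537.4 325.6 262.9] jaw 84.86 tilt [0.0291 0.0137] f [2.3 1.2 4.6] w 30.3
[[-1.0,8.2,-7.9,0.112],[-1.0,7.3,-8.8,0.112],[-1.0,6.3,-9.5,0.112],[-1.0,5.2,-10.2,0.112],[-1.0,4.0,-10.7,0.112],[-1.0,2.8,-11.1,0.112],[-1.0,1.5,-11.3,0.112],[-1.0,0.2,-11.4,0.112],[-1.0,-1.0,-11.4,0.112],[-1.0,-2.3,-11.2,0.112]]
[[-1.0,-3.6,-10.9,0.112],[-1.0,-4.7,-10.4,0.112]]
```

View pics/w14.png

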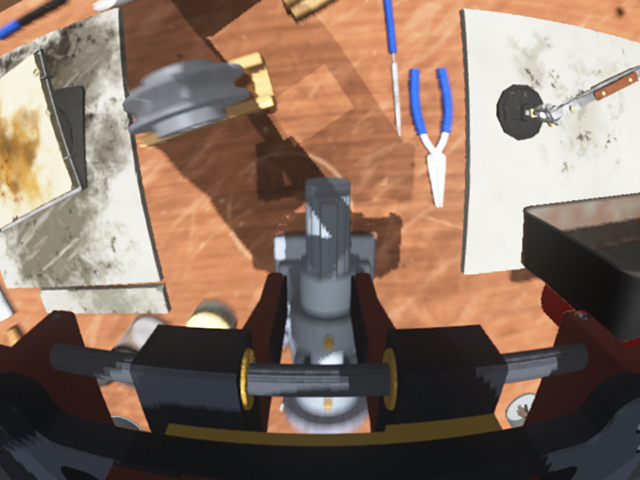

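```bash
python3 - <<'E'
from fit import *
W=wcloud(load('w14')); keytop(W,rows=(180,285),c=(305,345))
# side walls: lateral profile of spindle incl. key
P=W[185:275,290:360].reshape(-1,3)
from scipy.optimize import least_squares
P=P[(P[:,2]>112)&(P[:,2]<150)&(P@ax>473)&(P@ax<543)]
def res(p,Q): return np.hypot(Q@la-p[0]-p[1]*(Q@ax-513),Q[:,2]-p[2])-18
p=np.array([378.6,0,120.4])
for i in range(8):
    Q=P[(abs(P@la-p[0])>9)&(abs(res(p,P))<2)]
    p=least_squares(lambda q:res(q,Q),p,loss='soft_l1',f_scale=.5).x
print(len(Q),p)
plan(415,140,275,7.6,step=35)
E
```

```text
keytop n 1104 slopes ax,lat,z [ 1.00000e-03 -2.40000e-02  1.47593e+02] ax range [484.3 543.5] lat [372.7 378.3 384.2]
1730 [3.78558837e+02 5.48274607e-03 1.20495126e+02]
t 11.93 p [537.4 325.6 262.9] jaw 84.86 tilt [0.0291 0.0137] f [2.3 1.2 4.6] w 30.3
[[-1.5,8.7,-16.3,0.112],[-1.5,6.8,-17.2,0.112],[-1.5,4.9,-17.8,0.112],[-1.5,2.8,-18.3,0.112],[-1.5,0.8,-18.5,0.112],[-1.5,-1.3,-18.4,0.112],[-1.5,-3.4,-18.2,0.112],[-1.5,-5.4,-17.7,0.112],[-1.5,-7.3,-17.0,0.112],[-1.5,-9.2,-16.1,0.112]]
[[-1.5,-10.9,-14.9,0.112],[-1.5,-12.5,-13.6,0.112]]
```

{"fn": "send_rows", "kwargs": {
  "rows": [
    [-1,8,-16,0.112],
    [-1,7,-17,0.112],
    [-1,5,-18,0.112],
    [-1,3,-18,0.112],
    [-1,1,-18,0.112],
    [-1,-1,-18,0.112],
    [-1,-3,-18,0.112],
    [-1,-5,-18,0.112],
    [-1,-7,-17,0.112],
    [-1,-9,-16,0.112]
  ],
  "fingers": 0.62
}}

```text
t: 12.77
ee_pos: [432.5, 170.8, 278.7]
orientation: [-0.232, 1.506, 0.253]
ft_force: [0.3, 0.2, 0.2]
width: 54.3
```

```bash
python3 - <<'E'
from fit import *
plan(415,140,275,7.6,step=35)
E
```

```text
t 12.77 p [432.5 170.8 278.7] jaw 17.81 tilt [0.0477 0.021 ] f [0.3 0.2 0.2] w 54.3
[[1.1,-12.0,-13.1,0.089],[1.1,-13.1,-12.0,0.089]]
```

{"fn": "send_rows", "kwargs": {
  "rows": [
    [-30,-12,-13,0.089],
    [-40,-13,-12,0.089],
    [-40,0,0,0],
    [-40,0,0,0],
    [-40,0,0,0]
  ]
}}

```text
t: 13.18
ee_pos: [396.5, 129.4, 466.3]
orientation: [-0.079, 1.538, 0.097]
ft_force: [1.6, 0.1, 0.2]
width: 54.3
```

```bash
python3 - <<'E'
from fit import *
plan(415,140,275,7.6,step=35)
snap('top','t15')
ctrl.get_image('top');d=snap('wrist','w15')
plan(415,140,275,7.6,step=35)
E
```

```text
t 13.18 p [396.5 129.4 466.3] jaw 6.45 tilt [0.0307 0.0134] f [1.6 0.1 0.2] w 54.3
[[32.0,1.1,2.2,-0.003],[32.0,1.1,2.2,-0.003],[32.0,1.1,2.2,-0.003],[32.0,1.1,2.2,-0.003],[32.0,1.1,2.2,-0.003],[32.0,1.1,2.3,-0.003]]
t 13.33 p [398.8 130.3 467.8] jaw 6.49 tilt [0.038  0.0157] f [ 0.5  0.7 -0.8] w 54.6
[[32.2,0.9,1.6,-0.003],[32.2,0.9,1.6,-0.003],[32.2,0.9,1.6,-0.003],[32.2,0.9,1.6,-0.003],[32.2,0.9,1.6,-0.003],[32.2,0.9,1.6,-0.003]]
```

View pics/w15.png

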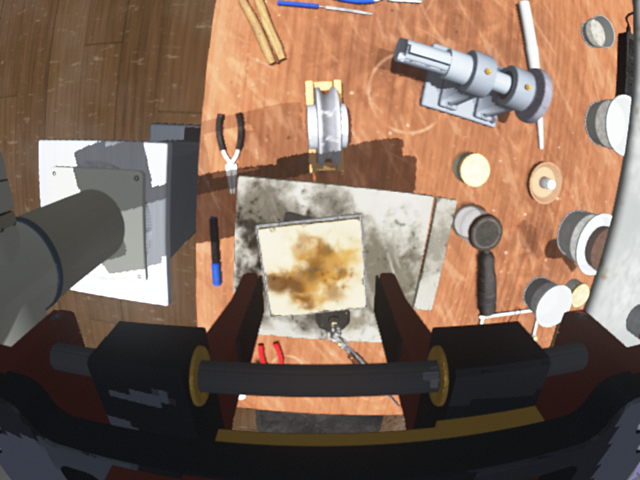

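{"fn": "send_rows", "kwargs": {
  "rows": [
    [0,6,30,0],
    [0,8,40,0],
    [0,8,40,0],
    [0,8,40,0]
  ]
}}

```text
t: 13.67
ee_pos: [541.3, 175.6, 473.5]
orientation: [-0.078, 1.53, 0.098]
ft_force: [0.3, 1.0, 1.0]
width: 54.7
```

```bash
python3 - <<'E'
from fit import *
plan(415,140,275,7.6,step=35)
ctrl.get_image('top');ctrl.get_image('top')
plan(415,140,275,7.6,step=35)
np.set_printoptions(suppress=True,precision=2)
d=load('w15');W=wcloud(d)
c=W[70:180,295:360].reshape(-1,3); c=c[(c[:,2]>40)&(c[:,2]<140)]
print(len(c)); hi=c[c[:,2]>115]; print(hi.mean(0), cv2.minAreaRect(hi[:,:2].astype(np.float32)), cv2.minAreaRect(c[:,:2].astype(np.float32)),c[:,2].max())
cv2.imwrite('pics/w15c.png',cv2.resize(d['img'][65:185,280:370,::-1],None,fx=5,fy=5,interpolation=cv2.INTER_CUBIC))
E
```

```text
t 13.67 p [541.3 175.6 473.5] jaw 6.45 tilt [0.0378 0.0148] f [0.3 1.  1. ] w 54.7
[[27.6,-3.3,-19.6,-0.003],[27.6,-3.3,-19.6,-0.003],[27.6,-3.2,-19.6,-0.003],[27.6,-3.2,-19.6,-0.003],[27.6,-3.1,-19.6,-0.003],[27.6,-3.0,-19.6,-0.003],[27.6,-3.0,-19.7,-0.003]]
t 13.77 p [543.9 176.4 470.2] jaw 6.45 tilt [0.034  0.0137] f [ 0.2 -0.2  0.2] w 54.3
[[27.2,-3.4,-19.9,-0.003],[27.2,-3.3,-19.9,-0.003],[27.2,-3.2,-19.9,-0.003],[27.2,-3.2,-19.9,-0.003],[27.2,-3.1,-19.9,-0.003],[27.2,-3.1,-19.9,-0.003],[27.2,-3.0,-19.9,-0.003]]
2438
[421.26 211.55 124.75] ((421.58489990234375, 211.06967163085938), (30.341176986694336, 86.31666564941406), 8.838099479675293) ((421.44244384765625, 211.64706420898438), (56.30220413208008, 119.50518035888672), 8.89634895324707) 135.6876298698836
```

View pics/w15c.png

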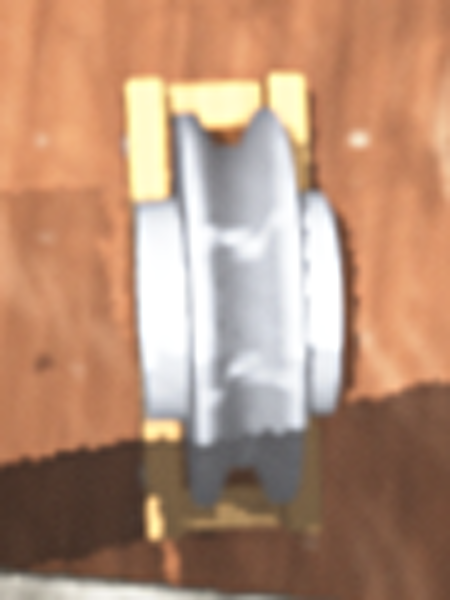

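{"fn": "send_rows", "kwargs": {
  "rows": [
    [32,-4,-17,-0.007],
    [34,-4,-17,-0.007],
    [34,-4,-17,-0.007],
    [34,-4,-17,-0.007],
    [34,-4,-17,-0.007],
    [34,-4,-17,-0.007],
    [20,-2,-12,0]
  ]
}}

```text
t: 14.35
ee_pos: [433.7, 135.4, 230.8]
orientation: [-0.116, 1.537, 0.13]
ft_force: [-0.5, 0.2, 0.5]
width: 54.5
```

```bash
python3 - <<'E'
from fit import *
plan(421,150,230,8.9,step=35)
ctrl.get_image('top');ctrl.get_image('top')
d=snap('wrist','w16')
plan(421,150,230,8.9,step=35)
E
```

```text
t 14.35 p [433.7 135.4 230.8] jaw 9.01 tilt [0.0296 0.0115] f [-0.5  0.2  0.5] w 54.5
[[0.6,16.4,-10.2,0.002]]
t 14.5 p [436.2 136.3 233.6] jaw 8.98 tilt [0.0313 0.0121] f [-0.1  0.9  0.3] w 54.3
[[3.2,15.9,-13.0,0.001]]
```

View pics/w16.png

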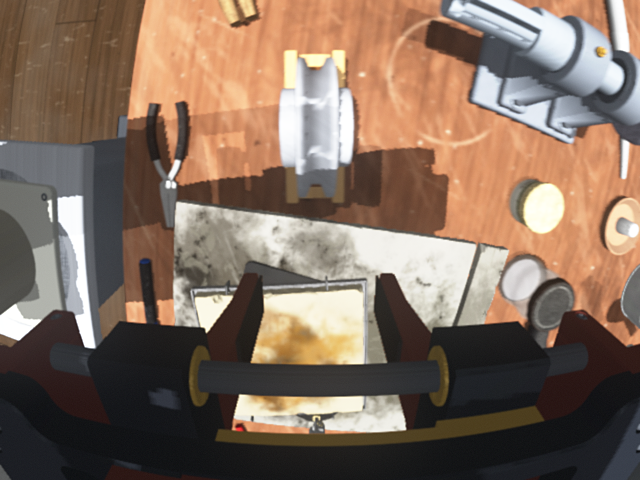

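```bash
cat >> h.py <<'E'
def pulley(W,box):
    x0,y0,x1,y1=box; c=W[y0:y1,x0:x1].reshape(-1,3); c=c[(c[:,2]>45)&(c[:,2]<140)]
    hi=c[c[:,2]>90]
    r1=cv2.minAreaRect(hi[:,:2].astype(np.float32)); r=cv2.minAreaRect(c[:,:2].astype(np.float32))
    print('n',len(c),'hi',np.round(r1[0],1),np.round(r1[1],1),round(r1[2],2),'all',np.round(r[0],1),np.round(r[1],1),round(r[2],2),'zmax',np.percentile(c[:,2],99.5))
    return c
E
python3 - <<'E'
from fit import *
np.set_printoptions(suppress=True,precision=2)
d=load('w16');c=pulley(wcloud(d),(270,45,365,205))
c=pulley(cloud(load('top0')),(215,250,262,285))
# hub side-face planes/rim faces: rim outer points
W=wcloud(d)
a=np.radians(8.9);b=np.array([np.cos(a),np.sin(a),0]);l=np.array([-np.sin(a),np.cos(a),0])
c=W[45:205,270:365].reshape(-1,3);c=c[(c[:,2]>60)&(c[:,2]<140)]
B=c@b;L=c@l
for z0 in (70,80,90,100,110,115,120,125,130):
    m=(c[:,2]>z0)&(c[:,2]<z0+5); 
    if m.sum()>5: print(z0,m.sum(),'bore',np.percentile(B[m],[1,99]).round(1),'lat',np.percentile(L[m],[1,99]).round(1))
print('centre guess',np.array([421.4,211.5,0])@b,np.array([421.4,211.5,0])@l)
E
```

```text
n 7620 hi [421.4 211.1] [ 56.1 114. ] 8.93 all [421.2 211.9] [ 56.1 116. ] 8.75 zmax 133.08217555966445
n 866 hi [422.  201.2] [56.  96.2] 8.66 all [422.3 199.5] [56.  99.8] 8.75 zmax 134.37518076053942
80 82 bore [421.3 475.8] lat [ 86.7 201.1]
90 344 bore [421.1 475.9] lat [ 86.7 200.2]
100 1012 bore [421.  476.5] lat [ 91.2 196. ]
110 494 bore [433.9 463.3] lat [ 97.7 189.7]
115 888 bore [434.2 463.5] lat [101.6 185.3]
120 1106 bore [434.1 463.3] lat [107.2 179.5]
125 978 bore [434.1 463.8] lat [115.1 171.8]
130 965 bore [434.2 463.6] lat [125.7 161.2]
centre guess 449.04753413755805 143.75855482362994
```

```bash
python3 - <<'E'
from fit import *
plan(421.2,211.2,165,8.85,step=25)
E
```

```text
t 14.5 p [436.2 136.3 233.6] jaw 8.98 tilt [0.0313 0.0121] f [-0.1  0.9  0.3] w 54.3
[[13.8,15.2,-1.1,0.0],[13.8,15.2,-1.1,0.0],[13.8,15.2,-1.1,0.0],[13.8,15.2,-1.1,0.0],[13.8,15.2,-1.1,0.0]]
```

{"fn": "send_rows", "kwargs": {
  "rows": [
    [13,15,-1.1,0],
    [14,16,-1.1,0],
    [14,16,-1.1,0],
    [14,16,-1.1,0],
    [12,12,-1,0]
  ]
}}

```text
t: 14.92
ee_pos: [434.0, 216.1, 177.2]
orientation: [-0.106, 1.511, 0.131]
ft_force: [0.3, -0.5, -0.2]
width: 54.6
```

```bash
python3 - <<'E'
from fit import *
ctrl.get_image('top');ctrl.get_image('top')
plan(421.2,211.2,111,8.85,step=20)
E
```

```text
t 15.02 p [433.1 215.9 176.3] jaw 8.8 tilt [0.0522 0.0194] f [-0.4 -1.1  0.6] w 54.2
[[16.1,-0.9,-4.0,-0.0],[16.1,-0.9,-4.0,-0.0],[16.1,-0.9,-4.0,-0.0],[16.1,-0.9,-4.0,-0.0]]
```

{"fn": "send_rows", "kwargs": {
  "rows": [
    [8,-4,-13,0]
  ]
}}

```text
t: 15.1
ee_pos: [425.3, 212.2, 170.2]
orientation: [-0.107, 1.508, 0.135]
ft_force: [0.2, -0.7, 0.4]
width: 53.8
```

```bash
python3 - <<'E'
from fit import *
for i in range(3):
    o=ctrl.get_obs();M=R.from_rotvec(o['orientation']).as_matrix();print(o['t'],o['ee_pos'].round(1),M[:2,0].round(4),o['qvel'].round(2));ctrl.get_image('top')
plan(421.2,211.2,111,8.85,step=20)
E
```

```text
15.1 [425.3 212.2 170.2] [0.0582 0.0221] [ 0.01 -0.05  0.41 -0.   -0.37  0.  ]
15.15 [420.9 209.9 167.9] [0.0524 0.0194] [-0.02  0.    0.01  0.    0.06  0.  ]
15.2 [421.  209.8 168.2] [0.0518 0.0191] [-0.01 -0.01 -0.03  0.    0.01  0.  ]
t 15.25 p [421.9 210.1 168.7] jaw 8.8 tilt [0.0531 0.0197] f [0.7 0.6 0.5] w 54.3
[[19.2,0.2,-1.2,-0.0],[19.2,0.2,-1.2,-0.0],[19.2,0.2,-1.2,-0.0]]
```

{"fn": "send_rows", "kwargs": {
  "rows": [
    [0,8,38,0],
    [0,0,0,0]
  ]
}}

```text
t: 15.42
ee_pos: [460.1, 223.5, 173.4]
orientation: [-0.107, 1.511, 0.132]
ft_force: [1.4, 0.9, 0.6]
width: 54.3
```

```bash
cat >> h.py <<'E'
def obs(n=2):
    for i in range(n):
        ctrl.get_image('top')
    o=ctrl.get_obs();M=R.from_rotvec(o['orientation']).as_matrix();print(round(o['t'],2),o['ee_pos'].round(1),'tilt',M[:2,0].round(4),'f',o['ft_force'].round(1),'w',round(o['width'],1))
E
python3 -c "
from h import *
obs(0);obs(2)"
```

```text
15.42 [460.1 223.5 173.4] tilt [0.0551 0.0204] f [1.4 0.9 0.6] w 54.3
15.52 [454.6 221.2 171.6] tilt [0.0481 0.0172] f [-0.1 -1.   0. ] w 54.5
```

{"fn": "send_rows", "kwargs": {
  "rows": [
    [0,-8,-38,0]
  ]
}}

```text
t: 15.6
ee_pos: [424.4, 209.7, 171.5]
orientation: [-0.106, 1.511, 0.131]
ft_force: [-0.0, 0.6, -0.2]
width: 54.6
```

```bash
python3 -c "
from h import *
obs(0);obs(2)"
```

```text
15.6 [424.4 209.7 171.5] tilt [0.0555 0.0205] f [-0.   0.6 -0.2] w 54.6
15.7 [413.5 205.  168.8] tilt [0.0427 0.0146] f [-0.5  0.4 -0.3] w 54.4
```

{"fn": "send_rows", "kwargs": {
  "rows": [
    [0,9,40,0],
    [0,0,0,0]
  ]
}}

```text
t: 15.87
ee_pos: [450.0, 218.8, 171.7]
orientation: [-0.111, 1.525, 0.128]
ft_force: [1.3, -0.5, 0.6]
width: 54.2
```

```bash
python3 -c "
from h import *
obs(2)"
```

```text
15.97 [444.7 216.5 170.1] tilt [0.0346 0.0109] f [-0.4 -0.6 -1. ] w 54.4
```

{"fn": "send_rows", "kwargs": {
  "rows": [
    [0,-7,-36,0]
  ]
}}

```text
t: 16.05
ee_pos: [415.4, 206.1, 170.1]
orientation: [-0.11, 1.525, 0.127]
ft_force: [0.8, 0.6, 0.4]
width: 54.3
```

```bash
python3 -c "
from h import *
obs(2)"
```

```text
16.15 [405.1 201.8 167.7] tilt [0.0289 0.0082] f [ 0.2 -0.  -0.1] w 54.3
```

{"fn": "send_rows", "kwargs": {
  "rows": [
    [0,9,40,0],
    [0,0,0,0]
  ]
}}

```text
t: 16.32
ee_pos: [441.2, 215.7, 169.3]
orientation: [-0.115, 1.54, 0.124]
ft_force: [1.1, 0.5, 1.0]
width: 54.0
```

```bash
python3 -c "
from h import *
obs(2)"
```

```text
16.42 [435.9 213.5 167.8] tilt [0.0205 0.0044] f [-0.2  0.7 -0.2] w 54.7
```

{"fn": "send_rows", "kwargs": {
  "rows": [
    [0,-8,-38,0]
  ]
}}

```text
t: 16.5
ee_pos: [404.9, 202.0, 168.1]
orientation: [-0.115, 1.54, 0.123]
ft_force: [0.4, -0.7, 0.6]
width: 54.4
```

```bash
python3 -c "
from h import *
obs(2)"
```

```text
16.6 [393.8 197.2 165.6] tilt [0.0139 0.0013] f [ 0.1 -0.4  0.5] w 54.4
```

{"fn": "send_rows", "kwargs": {
  "rows": [
    [0,9,40,0],
    [0,0,0,0]
  ]
}}

```text
t: 16.77
ee_pos: [429.3, 211.0, 166.2]
orientation: [-0.121, 1.556, 0.12]
ft_force: [2.1, 1.5, 1.9]
width: 54.7
```

```bash
python3 -c "
from h import *
obs(3)
plan(421.2,211.2,140,8.85,step=20)"
```

```text
16.92 [423.8 208.6 164.8] tilt [ 0.0049 -0.0029] f [-0.5 -0.4 -0.8] w 54.5
t 16.92 p [423.8 208.6 164.8] jaw 8.8 tilt [ 0.0049 -0.0029] f [-0.5 -0.4 -0.8] w 54.5
[[12.4,1.5,-1.1,-0.0],[12.4,1.5,-1.1,-0.0]]
```

Tilt fixed (0.005). Descend in single rows with waits.

{"fn": "send_rows", "kwargs": {
  "rows": [
    [26,3,-2.3,0]
  ]
}}

```text
t: 17.0
ee_pos: [423.9, 212.2, 142.0]
orientation: [-0.121, 1.555, 0.12]
ft_force: [0.9, 0.0, -0.5]
width: 54.2
```

```bash
python3 -c "
from h import *
obs(3)
plan(421.2,211.2,111.5,8.85,step=40)"
```

```text
17.15 [419.4 210.4 137.9] tilt [ 0.0014 -0.0046] f [ 0.1 -0.7 -0.4] w 54.3
t 17.15 p [419.4 210.4 137.9] jaw 8.82 tilt [ 0.0014 -0.0046] f [ 0.1 -0.7 -0.4] w 54.3
[[26.4,0.6,1.9,-0.0]]
```

{"fn": "send_rows", "kwargs": {
  "rows": [
    [26,0.6,2,0]
  ]
}}

```text
t: 17.23
ee_pos: [423.7, 212.4, 115.3]
orientation: [-0.123, 1.56, 0.119]
ft_force: [2.1, 1.0, 0.0]
width: 54.9
```

```bash
python3 -c "
from h import *
obs(3)
snap('wrist','w17')
plan(421.2,211.2,111.5,8.85,step=40)"
```

```text
17.38 [420.3 210.7 111.7] tilt [-0.0013 -0.0058] f [-0.2  0.4 -0.2] w 54.6
t 17.43 p [421.  211.  112.5] jaw 8.82 tilt [ 0.0004 -0.005 ] f [-0.1  1.1  0.1] w 54.6
[[1.0,0.2,0.2,-0.0]]
```

View pics/w17.png

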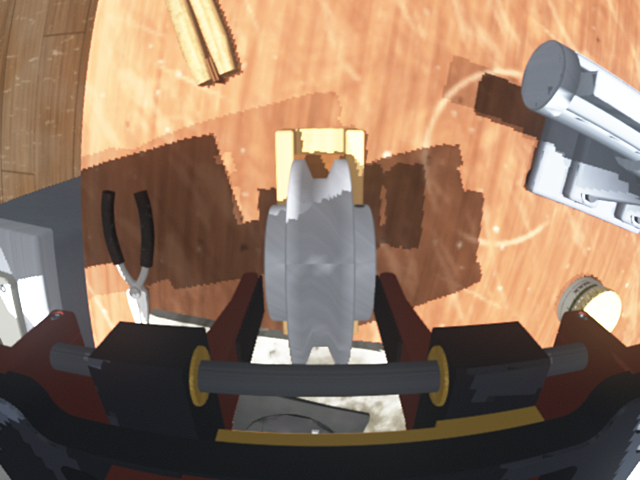

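{"fn": "send_rows", "kwargs": {
  "rows": [
    [0.7,0.2,0.2,0],
    [0,0,0,0],
    [0,0,0,0],
    [0,0,0,0],
    [0,0,0,0]
  ],
  "fingers": 0
}}

```text
t: 17.85
ee_pos: [422.8, 211.9, 116.2]
orientation: [-0.123, 1.563, 0.118]
ft_force: [-0.4, -0.3, -6.8]
width: 29.8
```

```bash
python3 -c "
from h import *
obs(1)
snap('wrist','w18')"
```

```text
17.9 [422.6 211.9 116. ] tilt [ 0.0047 -0.003 ] f [ 0.   0.3 -4.7] w 30.0
```

{"fn": "send_rows", "kwargs": {
  "rows": [
    [-20,0,0,0],
    [-38,0,0,0],
    [-38,0,0,0]
  ]
}}

```text
t: 18.2
ee_pos: [416.7, 209.5, 206.3]
orientation: [-0.129, 1.58, 0.113]
ft_force: [0.3, 0.3, -6.2]
width: 29.4
```

```bash
python3 - <<'E'
from h import *
obs(3)
d=snap('wrist','w19'); W=wcloud(d)
o=ctrl.get_obs();p=o['ee_pos'];M=R.from_rotvec(o['orientation']).as_matrix()
for t in('w17','w18','w19'):
    W=wcloud(load(t)); c=W[120:330,280:365].reshape(-1,3); c=c[c[:,2]>60]; print(t,'rim top z',np.percentile(c[:,2],[95,98,99.5]).round(1))
plan(421,250,200,-4.8,step=30)
E
```

```text
18.35 [419.7 210.9 208.5] tilt [-0.0026 -0.0064] f [-1.1 -0.5 -6.3] w 29.8
w17 rim top z [132.  132.6 133.1]
w18 rim top z [135.8 148.1 158.5]
w19 rim top z [228.3 240.8 251.2]
t 18.4 p [418.3 210.3 206.7] jaw 8.82 tilt [-0.0062 -0.0082] f [-0.8 -0.4 -7.4] w 29.6
[[2.1,13.0,2.9,0.079],[2.1,13.2,1.9,0.079],[2.1,13.3,0.9,0.079]]
```

View pics/w19.png

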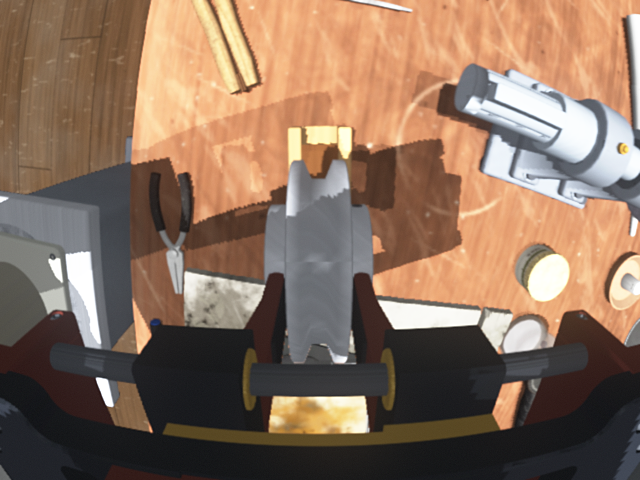

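```bash
cat >> h.py <<'E'
from scipy.optimize import least_squares
def pulfit(d,p,M,ymin=14):
    W=wcloud(d); L=((W-p)@M)[110:330,240:400].reshape(-1,3); L=L[np.isfinite(L).all(1)]
    s=np.array([ -40.,0,0]) # center: x = +~40 below tip
    c=np.array([40.,0.])
    out=[]
    for name,lo,hi,r in(('hub',19,27,34),):
        sel=L[(abs(L[:,2])>lo)&(abs(L[:,2])<hi)&(L[:,1]>ymin)]
        # model incl. axis direction: centre + tilt*B
        q=np.array([40.,0,0,0])
        f=lambda q,S: np.hypot(S[:,0]-q[0]-q[2]*S[:,2],S[:,1]-q[1]-q[3]*S[:,2])-r
        S=sel
        for tol in (12,6,3,1.8,1.8,1.8):
            S=sel[abs(f(q,sel))<tol]
            if len(S)<50: print('few',len(S));break
            q=least_squares(lambda q:f(q,S),q,loss='soft_l1',f_scale=.5).x
        print(name,len(S),(S[:,2]>0).sum(),'centre x(below tip),y',q[:2].round(2),'axis slopes x,y per z',q[2:].round(4),'rms',np.sqrt((f(q,S)**2).mean()).round(2))
    rim=L[(L[:,1]>20)&(L[:,1]<58)&(L[:,0]>-30)&(L[:,0]<45)]
    out=rim[np.hypot(rim[:,0]-q[0],rim[:,1]-q[1])>50]
    print('rim z',np.percentile(out[:,2],[1,99]).round(1),'hub z',np.percentile(L[(abs(np.hypot(L[:,0]-q[0],L[:,1]-q[1])-34)<1.5)][:,2],[.5,99.5]).round(1))
    return q
E
python3 - <<'E'
from h import *
o=ctrl.get_obs();pulfit(load('w19'),np.array([419.4,210.7,208]),R.from_rotvec(o['orientation']).as_matrix())
E
```

```text
hub 1610 814 centre x(below tip),y [4.305e+01 4.000e-02] axis slopes x,y per z [-0.002   0.0019] rms 0.53
rim z [-14.1  15.4] hub z [-27.1  28.4]
```

```bash
python3 - <<'E'
from h import *
plan(455,338,190,-4.8,step=30)
E
```

```text
t 18.4 p [418.3 210.3 206.7] jaw 8.82 tilt [-0.0062 -0.0082] f [-0.8 -0.4 -7.4] w 29.6
[[3.1,24.1,11.2,0.048],[3.1,24.6,10.0,0.048],[3.1,25.1,8.9,0.048],[3.1,25.5,7.7,0.048],[3.1,25.8,6.4,0.048]]
```

{"fn": "send_rows", "kwargs": {
  "rows": [
    [3,20,10,0.048],
    [3,25,10,0.048],
    [3,25,9,0.048],
    [3,25,8,0.048],
    [3,26,6,0.044]
  ]
}}

```text
t: 18.82
ee_pos: [447.2, 328.6, 177.0]
orientation: [0.058, 1.593, -0.094]
ft_force: [0.3, -0.9, -6.9]
width: 29.8
```

```bash
python3 - <<'E'
from h import *
obs(3)
plan(461.5,338,163.8,-4.8,step=30)
E
```

```text
18.97 [447.1 329.  176.7] tilt [-0.0251 -0.0215] f [-0.4 -0.4 -6.1] w 29.5
t 18.97 p [447.1 329.  176.7] jaw -5.27 tilt [-0.0251 -0.0215] f [-0.4 -0.4 -6.1] w 29.5
[[12.3,10.6,13.8,-0.008]]
```

{"fn": "send_rows", "kwargs": {
  "rows": [
    [0,-26,-30,0],
    [0,0,0,0]
  ]
}}

```text
t: 19.13
ee_pos: [409.3, 301.6, 171.8]
orientation: [0.046, 1.604, -0.095]
ft_force: [-4.2, -1.1, -8.7]
width: 29.5
```

```bash
python3 - <<'E'
from h import *
obs(3)
E
```

```text
19.28 [418.5 307.8 175.6] tilt [-0.022  -0.0197] f [ 0.5  0.5 -6.2] w 29.8
```

{"fn": "send_rows", "kwargs": {
  "rows": [
    [0,26,30,0]
  ]
}}

```text
t: 19.37
ee_pos: [444.7, 326.2, 172.7]
orientation: [0.049, 1.599, -0.093]
ft_force: [-1.9, 0.2, -5.9]
width: 29.9
```

```bash
python3 - <<'E'
from h import *
obs(3)
E
```

```text
19.52 [453.5 332.3 174.4] tilt [-0.0194 -0.018 ] f [-0.5 -0.3 -6.5] w 29.8
```

{"fn": "send_rows", "kwargs": {
  "rows": [
    [-40,0,0,0]
  ]
}}

```text
t: 19.6
ee_pos: [450.3, 329.8, 207.4]
orientation: [0.049, 1.6, -0.094]
ft_force: [-1.1, -0.6, -7.7]
width: 29.6
```

```bash
python3 - <<'E'
from h import *
obs(3)
E
```

```text
19.75 [456.1 333.9 216.5] tilt [-0.015 -0.015] f [ 0.   0.8 -7. ] w 29.9
```

{"fn": "send_rows", "kwargs": {
  "rows": [
    [22,-12,-16,0],
    [22,-12,-16,0],
    [0,0,0,0]
  ]
}}

```text
t: 20.0
ee_pos: [420.5, 310.9, 171.2]
orientation: [0.061, 1.582, -0.083]
ft_force: [-1.4, -1.3, -6.1]
width: 29.7
```

```bash
python3 - <<'E'
from h import *
obs(0);obs(3)
E
```

```text
20.0 [420.5 310.9 171.2] tilt [-0.0133 -0.0139] f [-1.4 -1.3 -6.1] w 29.7
20.15 [426.1 314.7 175.3] tilt [-0.0048 -0.0079] f [ 0.6  0.1 -6.1] w 29.7
```

```bash
python3 - <<'E'
from h import *
plan(459,338,163.8,-4.8,n=1)
E
```

```text
t 20.15 p [426.1 314.7 175.3] jaw -5.25 tilt [-0.0048 -0.0079] f [ 0.6  0.1 -6.1] w 29.7
[[11.1,26.3,30.7,-0.008]]
```

{"fn": "send_rows", "kwargs": {
  "rows": [
    [11,26,30,-0.008]
  ]
}}

```text
t: 20.23
ee_pos: [453.9, 334.6, 164.5]
orientation: [0.056, 1.579, -0.075]
ft_force: [-1.6, 0.8, -5.9]
width: 29.7
```

```bash
python3 - <<'E'
from h import *
obs(4)
d=snap('wrist','w20');o=ctrl.get_obs()
plan(459,338,163.8,-4.8,n=1)
pulfit(d,o['ee_pos'],R.from_rotvec(o['orientation']).as_matrix())
E
```

```text
20.43 [459.5 338.5 163.6] tilt [-0.0045 -0.0078] f [ 0.8 -0.2 -5.3] w 29.6
t 20.48 p [458.7 338.  163.8] jaw -4.79 tilt [-0.0049 -0.008 ] f [ 0.6  0.3 -6.2] w 29.9
[[0.0,0.0,0.3,0.0]]
hub 1619 856 centre x(below tip),y [45.67  2.34] axis slopes x,y per z [-0.019   0.0021] rms 0.53
rim z [-13.7  15.9] hub z [-26.1  29.4]
```

View pics/w20.png

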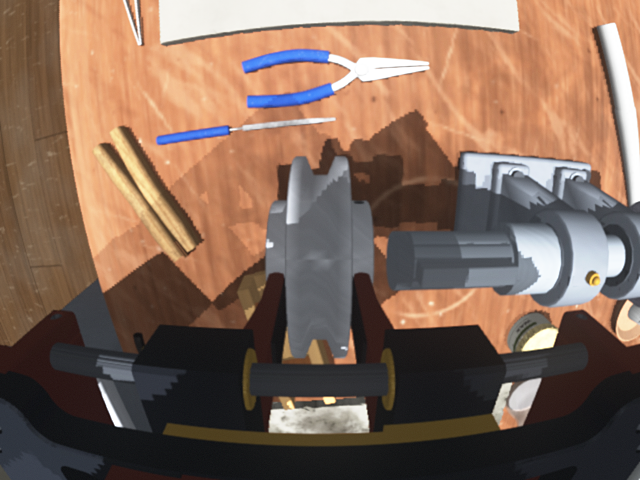

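```bash
cat >> h.py <<'E'
def spfit(W,box,kexcl=True):
    x0,y0,x1,y1=box;P=W[y0:y1,x0:x1].reshape(-1,3);P=P[np.isfinite(P).all(1)]
    P=P[(P[:,2]>105)&(P[:,2]<142)&(P@ax>471.5)&(P@ax<543)]
    f=lambda p,Q:np.hypot(Q@la-p[0]-p[1]*(Q@ax-472),Q[:,2]-p[2]-p[3]*(Q@ax-472))-18
    p=np.array([378.4,0.0055,120.4,0])
    for i in range(8):
        Q=P[((abs(P@la-p[0])>8)|(P@ax<481))&(abs(f(p,P))<2)]
        p=least_squares(lambda q:f(q,Q),p,loss='soft_l1',f_scale=.5).x
    print('spindle n',len(Q),'lat@472,slope,zc@472,zslope',p.round(4),'end ax',np.percentile(W[y0:y1,x0:x1].reshape(-1,3)[(W[y0:y1,x0:x1,2].ravel()>110)]@ax,[.5,2]).round(1))
    return p
def pair(d,o,box):
    M=R.from_rotvec(o['orientation']).as_matrix();p=o['ee_pos'];q=pulfit(d,p,M)
    s=spfit(wcloud(d),box)
    z0=28.  # leading mouth
    lead=p+M@np.array([q[0]+q[2]*28,q[1]+q[3]*28,28.]); back=p+M@np.array([q[0]-q[2]*28,q[1]-q[3]*28,-28.])
    for n,c in(('lead',lead),('back',back)): print(n,'ax',(c@ax).round(2),'lat',(c@la).round(2),'z',c[2].round(2),'  d_lat',(c@la-s[0]-s[1]*(c@ax-472)).round(2),'d_z',(c[2]-s[2]).round(2))
E
python3 - <<'E'
from h import *
pair(load('w20'),ctrl.get_obs(),(385,220,520,300))
E
```

```text
hub 1619 856 centre x(below tip),y [45.67  2.34] axis slopes x,y per z [-0.019   0.0021] rms 0.53
rim z [-13.7  15.9] hub z [-26.1  29.4]
spindle n 3667 lat@472,slope,zc@472,zslope [3.784345e+02 3.000000e-03 1.204047e+02 3.700000e-03] end ax [471.2 471.4]
lead ax 454.63 lat 379.66 z 118.57   d_lat 1.28 d_z -1.84
back ax 398.62 lat 379.23 z 117.74   d_lat 1.02 d_z -2.66
```

{"fn": "send_rows", "kwargs": {
  "rows": [
    [-1,-0.6,4,0],
    [-1,-0.6,4,0]
  ]
}}

```text
t: 20.65
ee_pos: [466.1, 335.8, 166.4]
orientation: [0.059, 1.575, -0.072]
ft_force: [-0.5, 0.7, -6.0]
width: 29.6
```

```bash
python3 - <<'E'
from h import *
obs(3)
d=snap('wrist','w21');o=ctrl.get_obs(); plan(470,338,163.8,-4.8,n=1)
pair(d,o,(378,220,520,300))
E
```

```text
20.8 [466.3 335.9 166.5] tilt [-0.0049 -0.0078] f [ 0.3 -1.3 -5.5] w 29.7
t 20.85 p [466.  335.8 166.3] jaw -4.8 tilt [-0.0053 -0.0081] f [-0.5  0.4 -6.4] w 29.8
[[2.5,2.5,3.8,0.0]]
hub 1637 853 centre x(below tip),y [45.23  1.83] axis slopes x,y per z [-0.0167  0.0041] rms 0.55
rim z [-14.1  15.5] hub z [-26.6  28.9]
spindle n 3685 lat@472,slope,zc@472,zslope [3.783886e+02 4.000000e-03 1.204620e+02 2.500000e-03] end ax [471.3 471.5]
lead ax 462.08 lat 377.66 z 121.43   d_lat -0.69 d_z 0.97
back ax 406.08 lat 377.12 z 120.76   d_lat -1.01 d_z 0.3
```

{"fn": "send_rows", "kwargs": {
  "rows": [
    [0.6,0.9,6,0]
  ]
}}

```text
t: 20.93
ee_pos: [471.2, 335.9, 165.8]
orientation: [0.059, 1.576, -0.072]
ft_force: [-0.5, 0.1, -6.5]
width: 29.9
```

```bash
python3 - <<'E'
from h import *
obs(4)
o=ctrl.get_obs();d=snap('wrist','w22'); plan(470,338,163.8,-4.8,n=1)
pair(d,o,(378,220,520,300))
E
```

```text
21.13 [472.3 336.2 165.7] tilt [-0.0053 -0.008 ] f [-0.4  0.7 -6.9] w 29.7
t 21.18 p [472.1 336.1 165.7] jaw -4.8 tilt [-0.0055 -0.0082] f [-0.7  0.1 -6. ] w 29.3
[[1.9,1.7,-2.2,-0.0]]
hub 1654 844 centre x(below tip),y [45.44  1.77] axis slopes x,y per z [-0.0163  0.0042] rms 0.54
rim z [-14.4  15.3] hub z [-26.9  28.7]
spindle n 3532 lat@472,slope,zc@472,zslope [3.783722e+02 4.700000e-03 1.204863e+02 2.100000e-03] end ax [474.3 475.7]
lead ax 468.25 lat 378.53 z 120.59   d_lat 0.18 d_z 0.1
back ax 412.25 lat 378.0 z 119.93   d_lat -0.09 d_z -0.56
```

{"fn": "send_rows", "kwargs": {
  "rows": [
    [0,0,7,0]
  ]
}}

```text
t: 21.27
ee_pos: [478.0, 335.3, 165.3]
orientation: [0.058, 1.576, -0.073]
ft_force: [-0.7, -0.2, -6.9]
width: 29.9
```

```bash
python3 - <<'E'
from h import *
obs(4)
o=ctrl.get_obs();d=snap('wrist','w23'); plan(470,338,163.8,-4.8,n=1)
pair(d,o,(378,220,520,300))
E
```

```text
21.47 [479.3 335.6 165.6] tilt [-0.0055 -0.0081] f [ 0.2  0.8 -5.3] w 30.1
t 21.52 p [479.1 335.5 165.5] jaw -4.82 tilt [-0.0057 -0.0083] f [-0.2  0.1 -6.9] w 29.8
[[1.8,1.8,-9.3,-0.0]]
hub 1666 854 centre x(below tip),y [45.42  1.74] axis slopes x,y per z [-0.0171  0.0029] rms 0.55
rim z [-14.4  15.3] hub z [-26.9  28.6]
spindle n 2889 lat@472,slope,zc@472,zslope [3.783775e+02 4.100000e-03 1.205055e+02 1.500000e-03] end ax [481.4 483.2]
lead ax 475.31 lat 378.45 z 120.48   d_lat 0.06 d_z -0.03
back ax 419.31 lat 378.0 z 119.79   d_lat -0.16 d_z -0.72
```

{"fn": "send_rows", "kwargs": {
  "rows": [
    [-0.2,0,6,0]
  ]
}}

```text
t: 21.6
ee_pos: [484.1, 334.8, 165.4]
orientation: [0.058, 1.577, -0.073]
ft_force: [-0.0, 0.2, -5.7]
width: 29.5
```

```bash
python3 - <<'E'
from h import *
obs(4)
o=ctrl.get_obs();d=snap('wrist','w24'); plan(470,338,163.8,-4.8,n=1)
pair(d,o,(385,220,520,300))
E
```

```text
21.8 [485.3 335.  165.7] tilt [-0.0056 -0.0082] f [ 0.1 -1.5 -6.1] w 29.3
t 21.85 p [485.1 334.9 165.7] jaw -4.83 tilt [-0.0059 -0.0083] f [ 0.5  0.2 -6.6] w 29.9
[[1.9,1.8,-15.3,-0.0]]
hub 1664 856 centre x(below tip),y [45.48  1.76] axis slopes x,y per z [-0.0149  0.0041] rms 0.54
rim z [-14.4  15.3] hub z [-26.9  28.7]
spindle n 2410 lat@472,slope,zc@472,zslope [3.783150e+02 5.800000e-03 1.204518e+02 2.100000e-03] end ax [490.3 491.9]
lead ax 481.3 lat 378.44 z 120.48   d_lat 0.08 d_z 0.03
back ax 425.3 lat 377.94 z 119.93   d_lat -0.11 d_z -0.52
```

View pics/w24.png

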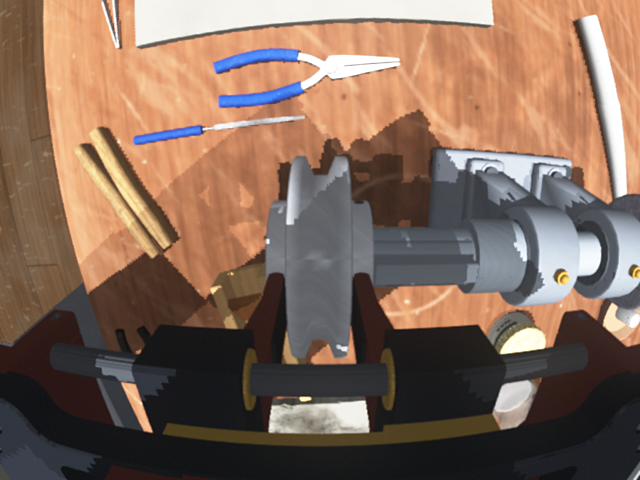

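{"fn": "send_rows", "kwargs": {
  "rows": [
    [0,0,6,0]
  ]
}}

```text
t: 21.93
ee_pos: [490.2, 334.3, 165.4]
orientation: [0.059, 1.577, -0.073]
ft_force: [-0.8, -0.3, -6.1]
width: 30.0
```

```bash
python3 - <<'E'
from h import *
obs(1);obs(2);plan(470,338,163.8,-4.8,n=1)
E
```

```text
21.98 [492.1 334.5 165.7] tilt [-0.0049 -0.0082] f [ 2.2 -0.5 -4.8] w 29.7
22.08 [491.6 334.5 165.7] tilt [-0.0054 -0.008 ] f [ 0.3 -0.1 -5.8] w 29.7
t 22.08 p [491.6 334.5 165.7] jaw -4.84 tilt [-0.0054 -0.008 ] f [ 0.3 -0.1 -5.8] w 29.7
[[2.0,1.7,-21.8,-0.001]]
```

{"fn": "send_rows", "kwargs": {
  "rows": [
    [0,0,7,0]
  ]
}}

```text
t: 22.17
ee_pos: [497.7, 333.7, 165.4]
orientation: [0.059, 1.576, -0.073]
ft_force: [0.3, -0.4, -6.2]
width: 29.6
```

```bash
python3 - <<'E'
from h import *
obs(1);obs(2)
o=ctrl.get_obs();d=snap('wrist','w25')
pair(d,o,(395,220,520,300))
keytop(wcloud(d),rows=(200,300),c=(375,480))
E
```

```text
22.22 [500.  333.9 165.8] tilt [-0.0042 -0.0078] f [ 1.7 -0.5 -6.3] w 30.0
22.32 [499.3 333.9 165.7] tilt [-0.0049 -0.0078] f [ 0.   0.2 -5.9] w 30.0
hub 1653 846 centre x(below tip),y [45.47  1.73] axis slopes x,y per z [-0.0205  0.0026] rms 0.53
rim z [-14.4  15.3] hub z [-26.9  28.7]
spindle n 1512 lat@472,slope,zc@472,zslope [ 3.783276e+02  4.700000e-03  1.206728e+02 -1.800000e-03] end ax [509.8 511.7]
lead ax 495.36 lat 378.58 z 120.71   d_lat 0.14 d_z 0.04
back ax 439.36 lat 378.19 z 119.8   d_lat 0.02 d_z -0.87
keytop n 1568 slopes ax,lat,z [-1.00000e-03 -4.80000e-02  1.47609e+02] ax range [498.  543.1] lat [373.3 379.4 385. ]
```

{"fn": "send_rows", "kwargs": {
  "rows": [
    [0,0,8,0],
    [0,0,6,0]
  ]
}}

```text
t: 22.53
ee_pos: [512.4, 332.5, 165.4]
orientation: [0.059, 1.576, -0.073]
ft_force: [1.4, -0.2, -5.7]
width: 29.6
```

```bash
python3 - <<'E'
from h import *
obs(1);obs(2)
o=ctrl.get_obs();d=snap('wrist','w26')
pair(d,o,(395,220,520,300))
E
```

```text
22.58 [513.4 332.5 165.5] tilt [-0.0058 -0.0083] f [ 2.3 -0.6 -6.4] w 29.7
22.68 [512.2 332.4 165.2] tilt [-0.0071 -0.0086] f [-0.2 -0.2 -6.4] w 29.9
hub 1666 848 centre x(below tip),y [45.44  1.76] axis slopes x,y per z [-0.0178  0.0032] rms 0.54
rim z [-14.4  15.3] hub z [-26.9  28.7]
spindle n 974 lat@472,slope,zc@472,zslope [ 3.776281e+02  1.620000e-02  1.214646e+02 -1.550000e-02] end ax [522.7 524.6]
lead ax 508.31 lat 378.2 z 120.09   d_lat -0.02 d_z -1.37
back ax 452.31 lat 377.77 z 119.45   d_lat 0.46 d_z -2.02
```

{"fn": "send_rows", "kwargs": {
  "rows": [
    [-0.4,0.2,8,0],
    [0,0,7,0]
  ]
}}

```text
t: 22.9
ee_pos: [526.2, 331.4, 165.5]
orientation: [0.059, 1.578, -0.073]
ft_force: [0.5, 0.5, -4.8]
width: 29.5
```

```bash
python3 - <<'E'
from h import *
obs(1);obs(2)
o=ctrl.get_obs();print(o['ee_pos']@ax,o['ee_pos']@la)
E
```

```text
22.95 [527.6 331.4 165.5] tilt [-0.0075 -0.0087] f [ 1.8 -0.9 -6.3] w 29.8
23.05 [526.4 331.3 165.3] tilt [-0.0087 -0.0088] f [ 0.6  1.1 -5.2] w 29.6
494.7707958313336 376.79826890894196
```

{"fn": "send_rows", "kwargs": {
  "rows": [
    [-0.4,0.2,8,0],
    [0,0,6,0]
  ]
}}

```text
t: 23.22
ee_pos: [540.0, 330.4, 165.5]
orientation: [0.059, 1.579, -0.074]
ft_force: [0.4, 0.4, -5.9]
width: 30.3
```

```bash
python3 - <<'E'
from h import *
obs(1);obs(2)
o=ctrl.get_obs();print(o['ee_pos']@ax,o['ee_pos']@la)
d=snap('wrist','w27')
E
```

```text
23.27 [541.  330.3 165.5] tilt [-0.0092 -0.0088] f [ 1.5 -0.5 -6.9] w 30.2
23.37 [539.8 330.2 165.3] tilt [-0.0103 -0.0089] f [ 0.   0.9 -4.8] w 30.0
508.2596310061147 376.95722490558416
```

View pics/w27.png

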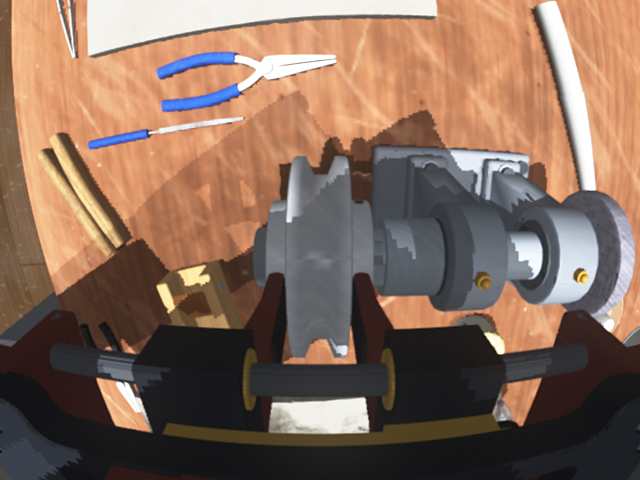

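Spindle end now pokes out of the hub at (260,255); gap to the shoulder about 8 mm at (378,245).

{"fn": "send_rows", "kwargs": {
  "rows": [
    [-0.3,0,6,0]
  ]
}}

```text
t: 23.5
ee_pos: [544.4, 329.9, 165.3]
orientation: [0.059, 1.581, -0.074]
ft_force: [-0.3, 0.6, -5.6]
width: 29.8
```

```bash
python3 - <<'E'
from h import *
obs(1);obs(2)
o=ctrl.get_obs();print(o['ee_pos']@ax,o['ee_pos']@la)
E
```

```text
23.55 [546.4 329.8 165.7] tilt [-0.0097 -0.0088] f [ 2.2 -0.1 -6.5] w 29.8
23.65 [545.8 329.7 165.5] tilt [-0.0104 -0.009 ] f [ 0.1 -0.1 -6.4] w 29.9
514.244978097978 376.9445262724729
```

{"fn": "send_rows", "kwargs": {
  "rows": [
    [0,0,6,0]
  ]
}}

```text
t: 23.73
ee_pos: [549.2, 329.2, 165.3]
orientation: [0.059, 1.585, -0.075]
ft_force: [-32.7, 4.6, 19.1]
width: 30.0
```

```bash
python3 - <<'E'
from h import *
obs(1);obs(2)
o=ctrl.get_obs();print(o['ee_pos']@ax,o['ee_pos']@la)
d=snap('wrist','w28')
cv2.imwrite('pics/w28c.png',cv2.resize(d['img'][150:320,230:460,::-1],None,fx=3.4,fy=3.4,interpolation=cv2.INTER_CUBIC))
E
```

```text
23.78 [549.1 329.3 165.5] tilt [-0.0179 -0.0094] f [-11.5   1.5   1.8] w 29.8
23.88 [549.  329.3 165.4] tilt [-0.0167 -0.0096] f [-10.6   2.    1.5] w 29.8
517.5208245602694 376.8596776912473
```

View pics/w28c.png

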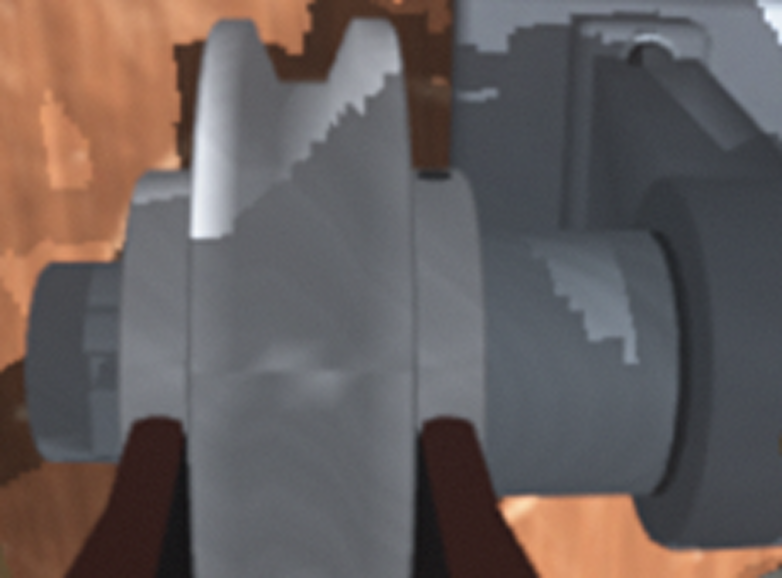

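{"fn": "send_rows", "kwargs": {
  "rows": [
    [0.3,0,5,0]
  ]
}}

```text
t: 24.02
ee_pos: [549.4, 329.3, 165.5]
orientation: [0.059, 1.595, -0.077]
ft_force: [-24.8, 3.9, 16.5]
width: 29.9
```

```bash
python3 - <<'E'
from h import *
obs(1);obs(1)
E
```

```text
24.07 [549.4 329.3 165.6] tilt [-0.0272 -0.0101] f [-18.9   2.2  10.4] w 29.9
24.12 [549.4 329.3 165.5] tilt [-0.0265 -0.0102] f [-19.    3.1  10.4] w 29.7
```

{"fn": "send_rows", "kwargs": {
  "rows": [
    [0,0,0,0],
    [0,0,0,0],
    [0,0,0,0]
  ],
  "fingers": 0.5
}}

```text
t: 24.37
ee_pos: [549.5, 330.5, 168.1]
orientation: [0.059, 1.595, -0.074]
ft_force: [-0.1, 0.2, 0.6]
width: 43.5
```

```bash
python3 - <<'E'
from h import *
obs(2)
o=ctrl.get_obs();d=snap('wrist','w29')
cv2.imwrite('pics/w29c.png',cv2.resize(d['img'][150:320,230:460,::-1],None,fx=3.4,fy=3.4,interpolation=cv2.INTER_CUBIC))
M=R.from_rotvec(o['orientation']).as_matrix();p=o['ee_pos'];q=pulfit(d,p,M)
print('tool z world',M[:,2].round(4),'axis dir pitch',(M@np.array([q[2],q[3],1]))[2].round(4))
E
```

```text
24.47 [549.7 330.5 168. ] tilt [-0.0251 -0.0085] f [ 0.5 -0.2  0.3] w 43.3
hub 1581 797 centre x(below tip),y [48.45  0.98] axis slopes x,y per z [-0.0243  0.001 ] rms 0.51
rim z [-15.2  14.3] hub z [-27.6  27.9]
tool z world [ 0.9961 -0.0849 -0.0243] axis dir pitch -0.0001
```

View pics/w29c.png

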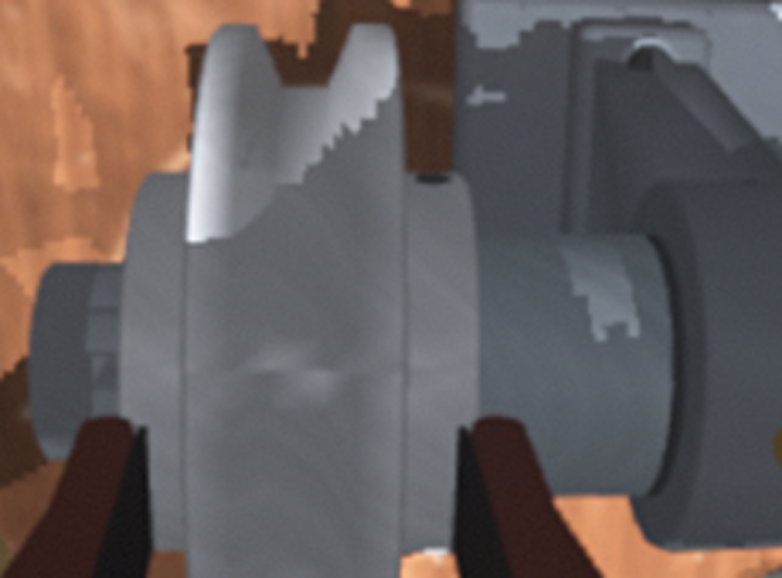

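{"fn": "send_rows", "kwargs": {
  "rows": [
    [-15,0,0,0],
    [-25,0,0,0],
    [-35,0,0,0],
    [-35,0,0,0]
  ]
}}

```text
t: 24.85
ee_pos: [549.7, 328.3, 272.2]
orientation: [0.053, 1.608, -0.083]
ft_force: [-0.3, 0.5, 0.8]
width: 43.9
```

```bash
python3 - <<'E'
from h import *
obs(3)
o=ctrl.get_obs();d=snap('wrist','w30');s=snap('side','s30');
cv2.imwrite('pics/s30c.png',cv2.resize(s['img'][100:210,260:430,::-1],None,fx=4.5,fy=4.5,interpolation=cv2.INTER_CUBIC))
for nm in('w29','w30'):
    W=wcloud(load(nm)).reshape(-1,3);W=W[np.isfinite(W).all(1)]
    A=W@ax-471.3;L=W@la-378.5;z=W[:,2]-120.5;r=np.hypot(L,z)
    base=(z>-5)&(A>-5)&(A<120)&(L>3)
    hub=base&(abs(r-34)<1.0)&(A<90); rim=base&(r>52)&(r<62)&(A<90); sh=base&(abs(r-24)<1)&(A>60)&(A<108); sp=base&(abs(r-18)<1)&(A<25)
    for n,m in(('hub',hub),('rim',rim),('shoulder',sh),('spindle',sp)):
        print(nm,n,m.sum(),np.percentile(A[m],[.5,2,98,99.5]).round(1) if m.sum() else '')
E
```

```text
25.0 [551.8 329.5 275.1] tilt [-0.0312 -0.0129] f [-0.3  0.4 -0.9] w 43.9
w29 hub 1937 [18.6 19.1 73.3 73.7]
w29 rim 6183 [18.1 22.6 72.2 76.5]
w29 shoulder 2561 [ 75.5  75.9 107.4 107.9]
w29 spindle 766 [ 0.3  0.6 15.2 15.5]
w30 hub 893 [18.5 19.2 73.1 73.8]
w30 rim 2104 [30.9 31.5 60.5 60.7]
w30 shoulder 1072 [ 75.3  75.6 106.9 107.7]
w30 spindle 338 [ 0.6  1.  16.  16.3]
```

View pics/s30c.png

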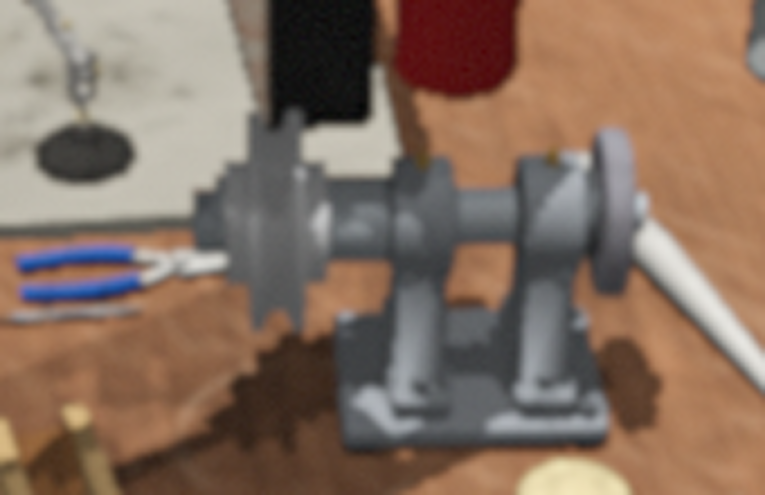

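View pics/w30.png

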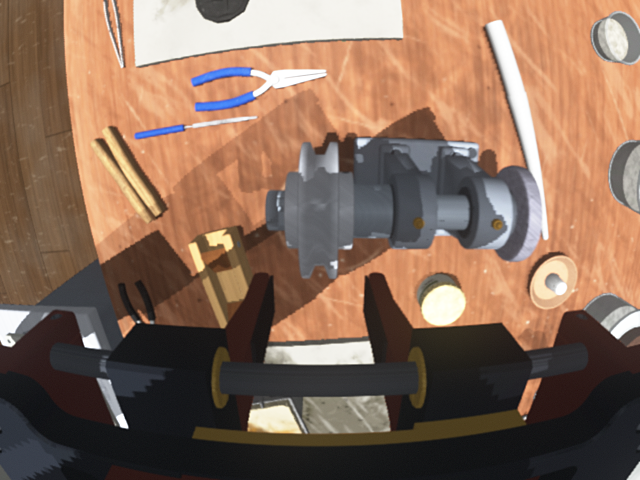

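```bash
python3 - <<'E'
from h import *
for nm in('w28','w29','w30'):
    W=wcloud(load(nm)).reshape(-1,3);W=W[np.isfinite(W).all(1)]
    for sh in(-1,):
        A=W@ax-471.3;L=W@la-378.5;z=W[:,2]-120.5;r=np.hypot(L,z)
        out=[]
        for zl,zh in((-10,5),(5,15),(15,25),(25,32)):
            m=(z>zl)&(z<zh)&(L>15)&(r>50)&(r<61)&(A>25)&(A<68); m2=(z>zl)&(z<zh)&(L>3)&(abs(r-34)<1)&(A>10)&(A<82)
            out.append((m.sum(),np.percentile(A[m],[1,99]).round(1).tolist() if m.sum()>20 else None, m2.sum(), np.percentile(A[m2],[1,99]).round(1).tolist() if m2.sum()>20 else None))
        print(nm,out)
E
```

```text
w28 [(np.int64(105), [31.7, 59.8], np.int64(150), [18.6, 73.5]), (np.int64(259), [31.3, 60.5], np.int64(345), [18.6, 73.5]), (np.int64(448), [31.4, 60.4], np.int64(636), [18.8, 73.5]), (np.int64(485), [31.1, 60.8], np.int64(746), [18.9, 73.2])]
w29 [(np.int64(119), [31.7, 60.4], np.int64(141), [18.8, 74.0]), (np.int64(263), [31.4, 60.6], np.int64(331), [18.6, 73.6]), (np.int64(442), [31.4, 60.5], np.int64(598), [18.7, 73.5]), (np.int64(480), [31.1, 60.5], np.int64(633), [18.9, 73.4])]
w30 [(np.int64(39), [31.3, 59.9], np.int64(69), [20.0, 72.9]), (np.int64(84), [31.4, 60.9], np.int64(138), [18.2, 73.6]), (np.int64(170), [31.4, 60.7], np.int64(261), [18.7, 73.4]), (np.int64(158), [31.2, 60.6], np.int64(294), [19.0, 73.1])]
```

```bash
python3 -c "
from h import *
obs(1); print(ctrl.close_job())"
```

```text
25.15 [549.3 328.3 270.5] tilt [-0.0386 -0.017 ] f [-0.1  0.2 -0.1] w 44.0
the job is handed in; nothing more can be done
None
```

The job is handed in at about 25 s. The key lies in the slot, and the pulley is on the spindle against the shoulder, released with the arm clear above it.

**What I did**
- **Spindle and key:** the slot was about 0.3 rad off upright. I used the gripped key to turn the spindle upright to within about 0.02 rad, then laid the key in the slot.
- **Pulley:** I took it by the rim and slid it over the spindle and key. It moved freely until it met the shoulder, and I pressed it there with about 19 N before letting go.

**Last checks**
- **Key:** before the pulley went on, its top read 147.6 mm high and level. That matches a bedded key (147.2 mm) once the camera's +0.4 mm offset is allowed for. Later, with the pulley part-way on, the top read tilted sideways by about 0.05 rad, up from 0.02.
- **Pulley position:** the hub runs from about 18.5 to 73.8 mm from the spindle end (ideal 18 to 74). The middle of the rim is at 46.0 mm (ideal 46), and the bore is level.
- **After release:** the hub and rim positions agree to within about 0.5 mm between the picture taken with it pressed against the shoulder and those taken after release.

**Less certain**
- **Shoulder gap:** the hub hides the joint from the cameras, so a gap of a few tenths of a millimetre could not be ruled out by eye. The evidence that it is home is the contact force and the unchanged position.
- **Pulley slip:** the pulley slipped about 2 mm in the grip during the carry. I corrected for that before sliding it on.
- **Camera disagreement:** the overhead and wrist cameras differed by about 3 mm on the spindle's sideways position. I used the wrist view, which sees pulley and spindle together.

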